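# Tidy the remotes and flameless candles into the pop-up lid box

### The arm

A 6-joint arm with a two-finger parallel gripper is mounted at the origin on the work surface. World frame = base frame: x ahead of the robot, y to its left, z up, the work surface at z = 0. Lengths are in m, angles in rad, forces in N, time in s.
With the tool pointing down it reaches from about 0.325 to 0.85 m from the base axis. Payload 15.5 kg.
Tool frame: the origin (TCP) lies midway between the tips of the shut fingers; the grasp point (between the pads) lies 19 mm behind it (tcp_to_grasp is the distance from the TCP to the grasp point, in m); z points along the fingers, y is the line along which they close (so a half turn about z gives the same grasp; the last joint's range is limited). The gripper opens to 91 mm and grips with 3 to 60 N. Pads are 32 mm wide; open, the fingers measure 118 mm over their backs; the gripper's body (76 mm by 178 mm) begins 60 mm behind the grasp point.
Start: joints at [-1.22, 0.494, 1.345, -0, 1.302, -0.096], TCP at [0.27, -0.564, 0.191] pointing down, gripper open.
Joint ranges: [-2.91, 2.91], [-0.82, 2.16], [0.22, 2.67], [-1.22, 4.37], [0.12, 2.79], [-3.08, 3.08]. Speed limits (rad/s): [1.89, 1.89, 2.57, 3.01, 3.01, 3.01].

### API

Orientations are given as a rotation vector (axis times angle).
In Python, from bench import * gives the robot as it stands.
- The arm moves only by the shell command python3 -m crank 'ROWS' [FORCE]. ROWS is JSON, a list of rows, each a list of 7 numbers: the opening, from 0 (shut) to 1 (fully open), then the shift along the tool's x, y, z in mm, then the turn, a rotation vector about the tool's x, y, z in degrees. In form: [[jaw, dx, dy, dz, wx, wy, wz], ...]. A call has 1 to 5 rows; each row shifts and turns the commanded pose from where the row before left it, along the tool's axes as they then stand; what a row does not reach is not made up. A row lasts 1/10 s, in which the tool goes at most 50 mm and 8.59 degrees, less where a joint would pass 70% of its speed; a pose out of reach is approached as far as the arm can. A call is refused whole if a number of a shift passes 50 or a number of a turn 8.59, either way. A call with a gripper value outside its range is refused whole. The fingers move at their own pace and stop on an object; FORCE is the grip in N (left out, the last holds). Time passes only in rows, so rows that do not move let the fingers close. It gives the time, the measured TCP pose, the force, the opening and the grip force at its end, in the units of the state.
- sense(): the state, without advancing time (a new reading comes with each control period).
- read_camera(name): name is "side" or "top"; returns the picture (400x640x3 uint8, blue, green, red); there is no depth.
- calibration(name): a dict with "camera_matrix" (3x3 intrinsics, pixels), "R" (3x3) and "t" (3): a world point X has camera coordinates R X + t. Camera axes: x right, y down, z forward; pixel columns grow to the right and rows downward; lengths in m; the calibration is good to about 2 mm. A picture is of the moment at which its call begins. calibration takes no time and is no camera call.
- finish_job(): hands the job in; it is judged then, once.
The state is a dict: "t": time; "joints": joint angles; "qvel": joint speeds; "effort": joint torques, N m; "tcp_pos": TCP position; "eef_rot": TCP orientation; "force": force on the tool from outside, world axes, zero at the start; "moment": the same for the moment, N m; "width": finger opening in m; "grasp_force": force on a finger pad.
Only numpy, scipy, OpenCV 4.12 (cv2) and the standard library are available. Lean on these libraries where they do the work, as an engineer would, in place of code of your own. Each camera call takes 0.05 s, during which the arm holds its last target. There are 200 camera calls.

### The job

Tidy up after the evening: press the push button on the front of the dark wooden box so that its sprung lid pops up, then lean the lid gently back against its stop and leave it standing there, still. Then put every remote control and flameless candle that is lying about on the table into the box, each in the compartment that already holds one of its own kind, setting them down inside rather than dropping them in from above the rim. Finally push the lid down gently until it latches shut, and do not disturb the elephant planter, the mug or the ring lamp.

Things in the scene. Friction and masses are not known exactly. Their poses are not given: they have to be found in the camera images.
- box: dark wooden box 310 wide x 220 deep x 78 mm high without lid, fixed; front roughly towards world -y. Origin: centre of underside. Axes: -x to its front (button), +x to its back (hinge), y along its width, z up. Walls and floor 8 mm. A 6 mm divider (top 70 mm up) makes two compartments 204 (x) x 143 (y) mm, 70 deep. Latch housing on mid front: 36 deep x 70 wide, top 83 mm up
- bay_left (a point): centre of the inner floor of the compartment on the box's +y side (75 mm from the box centre, 8 mm above the table); axes as the box's
- bay_right (a point): centre of the inner floor of the compartment on the box's -y side; axes as the box's
- lid (a joint): lid angle, rad: 0 shut, 0.005 latched, 1.75 at its back stop (10 degrees past upright). Sprung: once released it pops up to about 0.95 and stops; from 0.8 to 1.75 it stays where left; about 1 N at its edge moves it or holds it down. In the last 15 mm of closing a sloped bolt must be pushed aside: about 3 N on the front edge snaps it shut; unlatched, it pops up again
- lid_edge (a point): middle of the lid's front edge, on its upper (outer) face, 220 mm from the hinge; moves with the lid. The lid is a flat board 220 x 310 x 10 mm, 0.35 kg, that lies on the box's rim when shut (its top 88 mm above the table)
- lid_hinge (a point): a point on the hinge line (78 mm above the table, at the back of the box, mid width) lying in the lid's lower (inner) face; its axes turn with the lid
- button (a joint): travel of the lid release button in m: 0 out, 0.006 fully in. It goes straight down and springs back; about 3 N and 3 mm let the lid go, 4.5 N takes it fully down
- button_top (a point): centre of the top of the round steel release button (20 mm diameter) on top of the latch housing, 20 mm in front of the lid's front edge, 91 mm above the table
- remote_in: black remote control 150 x 44 x 18 mm already lying in one of the two compartments (which one varies), its length along the box's x. Origin: centre of its underside, x along its length, z up through the keys
- candle_in: ivory flameless LED candle already standing in the other compartment, same shape as the other candles
- remote_a: long black remote control 170 x 46 x 20 mm, 0.11 kg, lying on the table keys up; origin: centre of its underside, x along its length. May be absent
- remote_b: short black remote control 130 x 40 x 18 mm, 0.11 kg, lying on the table keys up; origin: centre of its underside, x along its length. May be absent
- remote_c: small slim black remote control 95 x 38 x 9 mm, 0.035 kg, lying on the table keys up; origin: centre of its underside, x along its length. May be absent
- candle_a: ivory flameless LED candle: round body 42 mm diameter and 42 mm tall with a small fixed flame up to 55 mm, 0.05 kg, standing on the table; origin: centre of its underside, z up through the flame. May be absent
- candle_b: flameless candle exactly like candle_a. May be absent
- candle_c: flameless candle exactly like candle_a. May be absent
- planter: bystander: grey ceramic elephant planter with a succulent, about 140 long x 55 wide x 125 mm high; origin: centre of its underside
- mug: bystander: white mug, 82 mm diameter, 92 mm high; origin: centre of its underside
- lamp: bystander: chrome table lamp of two rings on a round base of 110 mm, 230 mm high; origin: centre of its underside
There are look-alikes about, which are no part of the job. What is shaped like the remote_a but blue or pink is not meant.

How it is judged:
By the outcome, as a careful person would: the job done as asked, in the order asked, and still so for the second after the job is handed in, with the robot touching nothing.
Of remote_a, remote_b, remote_c, candle_a, candle_b, candle_c only 4 to 6 are there at a start; the rules pass over those that are not, and their reading is None.
At some moment in a run one of remote_a, remote_b, remote_c, candle_a, candle_b, candle_c may be knocked a few centimetres aside while the robot is not near it.
It also fails if it takes over 210 s, if anything falls off the work surface, if the arm or the gripper's body presses on something with over 40 N, if the wrist force passes 120 N, or if a joint passes its speed limit or range.

## Working session

There is one attempt and no reset: what is moved stays moved. The work goes in short steps, Python scripts to look and compute and a shell command to move; the robot and the scene stay as the last step left them, time stands still between calls to the robot, and variables do not carry over. Pictures are saved under pics/ and viewed, at most 14 in all, crops included, and the job is handed in when it is done.

```bash
ls; mkdir -p pics; cat > h.py <<'E'
from bench import *
import numpy as np, cv2
from scipy.spatial.transform import Rotation as Ro
def ray(cam,u,v,z):
    c=calibration(cam);K=np.array(c["camera_matrix"]);R=np.array(c["R"]);t=np.array(c["t"])
    d=R.T@np.linalg.solve(K,[u,v,1.]);o=-R.T@t
    return o+d*(z-o[2])/d[2]
def proj(cam,X):
    c=calibration(cam);p=np.array(c["camera_matrix"])@(np.array(c["R"])@np.array(X)+np.array(c["t"]));return p[:2]/p[2]
E
python3 - <<'E'
from h import *
for n in("top","side"):
    im=read_camera(n);cv2.imwrite(f"pics/{n}0.png",im);c=calibration(n);print(n,-np.array(c["R"]).T@np.array(c["t"]),np.array(c["R"]).round(3).tolist(),c["camera_matrix"])
print(sense())
E
```

```text
pics
top [ 0.36730816 -0.10578315  1.33854516] [[0.01, -1.0, 0.016], [-0.995, -0.012, -0.103], [0.103, -0.015, -0.995]] [[475.00899461   0.         315.93492096]
 [  0.         475.00899461 194.43113048]
 [  0.           0.           1.        ]]
side [ 0.39753687 -0.87056429  0.94748318] [[0.989, -0.144, -0.019], [-0.121, -0.74, -0.662], [0.081, 0.657, -0.749]] [[401.61100347   0.         320.38772609]
 [  0.         401.61100347 195.19508829]
 [  0.           0.           1.        ]]
{'t': 0.1, 'joints': array([-1.21951362e+00,  4.94116423e-01,  1.34606740e+00, -1.42224516e-05,
        1.30247104e+00, -9.55046578e-02]), 'qvel': array([-1.85399884e-05, -6.62630699e-04, -1.17729545e-03, -1.25187407e-03,
       -1.92640415e-03,  9.77738236e-06]), 'effort': array([ 7.66831126e-04, -8.80243206e+01, -3.82542551e+01,  7.07298098e-02,
        4.83307277e-02, -6.94920823e-05]), 'tcp_pos': array([ 0.26991635, -0.56331557,  0.19040137]), 'eef_rot': array([-3.06250097e+00, -6.95761979e-01,  2.34086563e-04]), 'force': array([ 0.08700674, -1.08725843,  0.13607859]), 'moment': array([ 2.77987370e-05, -3.68871524e-02, -7.50378657e-03]), 'grasp_force': 0.0, 'width': 0.09117818614686937}
```

View pics/top0.png

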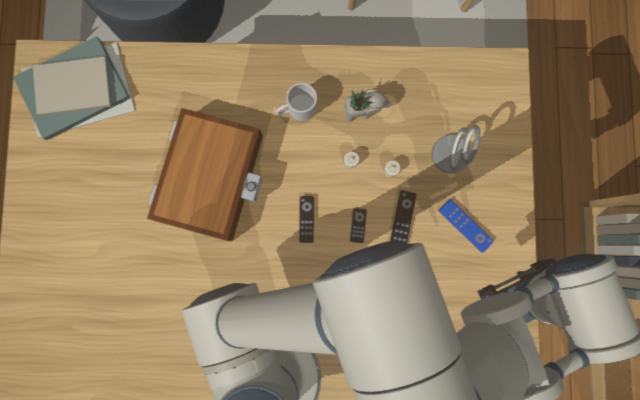

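View pics/side0.png

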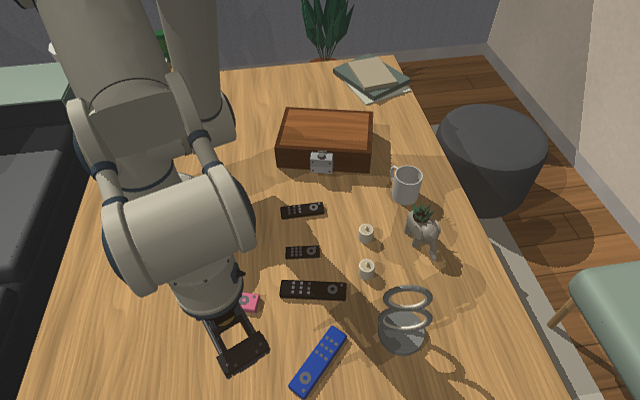

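The top view shows the box with its lid corners at about (182,110), (261,130), (232,240) and (149,219), and the button at (251,186). Three black remotes lie at (307,219), (358,225) and (402,218). The candles are at (351,159) and (392,168), the mug at (300,102), the planter at (365,103) and the lamp at (458,150).

The blue (466,225) and pink (side 250,302) remotes are the look-alikes, since their colour is wrong. By length, the black ones fit as b, c and a. I'll confirm that in a crop and measure.

```bash
python3 - <<'E'
from h import *
im=cv2.imread("pics/top0.png")
cv2.imwrite("pics/crop0.png",cv2.resize(im[100:262,140:510],None,fx=2.15,fy=2.15,interpolation=cv2.INTER_CUBIC))
L=[ray("top",u,v,.088)[:2] for u,v in((182,110),(261,130),(232,240),(149,219))]
print("lid",np.round(L,3).tolist(),np.mean(L,0).round(3),[np.linalg.norm(L[i]-L[i-1]).round(3) for i in range(4)])
print("button",ray("top",251,186,.091).round(3))
g=im.max(2)
for n,(u0,u1,v0,v1),z in(("b",(292,322,190,248),.018),("c",(344,373,202,248),.009),("a",(386,422,186,243),.02)):
    m=(g[v0:v1,u0:u1]<60).astype(np.uint8);m=cv2.morphologyEx(m,cv2.MORPH_CLOSE,np.ones((7,7)))
    k,lab,st,_=cv2.connectedComponentsWithStats(m);i=1+st[1:,4].argmax()
    p=np.argwhere(lab==i)[:,::-1]+[u0,v0]
    w=np.array([ray("top",*q,z)[:2] for q in p]).astype(np.float32)
    (c,s,a)=cv2.minAreaRect(w);b=cv2.boxPoints((c,s,a));e=max((b[1]-b[0],b[2]-b[1]),key=np.linalg.norm)
    print(n,np.round(c,3),np.round(s,3),"dir",np.degrees(np.arctan2(e[1],e[0])).round(1)%180)
for n,u,v in(("can1",351,159),("can2",392,168)): print(n,ray("top",u,v,.045).round(3))
for n,u,v in(("can1",366,228),("can2",366,264)): print(n,"side",ray("side",u,v,.045).round(3))
for n,u,v in(("b",302,210),("c",302,252),("a",313,290)): print(n,"side",ray("side",u,v,.015).round(3))
print("mug",ray("top",302,102,.09),"planter",ray("top",365,103,.06),"lamp",ray("top",452,155,.02))
E
```

```text
lid [[0.72, 0.237], [0.668, 0.024], [0.374, 0.094], [0.427, 0.312]] [0.547 0.167] [np.float64(0.303), np.float64(0.219), np.float64(0.302), np.float64(0.224)]
button [0.517 0.047 0.091]
b [ 0.398 -0.1  ] [0.031 0.048] dir 175.4
c [ 0.419 -0.244] [0.031 0.088] dir 174.3
a [ 0.442 -0.368] [0.043 0.147] dir 167.5
can1 [ 0.6   -0.221  0.045]
can2 [ 0.577 -0.335  0.045]
can1 side [ 0.603 -0.221  0.045]
can2 side [ 0.578 -0.334  0.045]
b side [ 0.435 -0.103  0.015]
c side [ 0.418 -0.252  0.015]
a side [ 0.433 -0.371  0.015]
mug [ 0.74633392 -0.08447447  0.09      ] planter [ 0.75519598 -0.25816456  0.06      ] lamp [ 0.62013196 -0.5093209   0.02      ]
```

View pics/crop0.png

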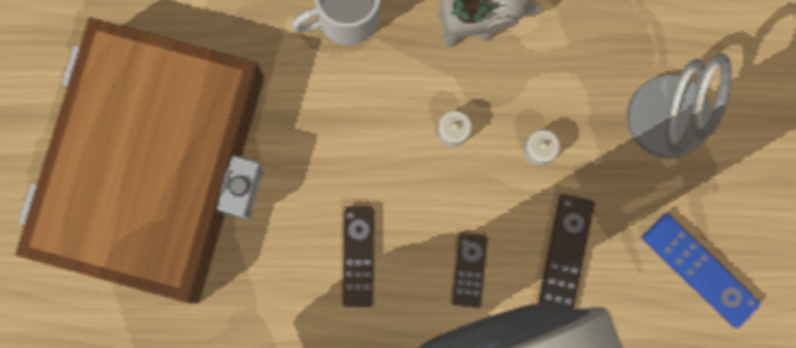

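The crop confirms it: the black remotes are b (307,219), c (358,225) and a (402,218), and the blue one at (466,225) is not meant. Box yaw comes out at about 76.5°. I'll shut the gripper, turn so tool x lies along box x, and travel to the button.

```bash
cat >> h.py <<'E'
def rel(x,y,z,yaw=None):
    s=sense();R=Ro.from_rotvec(s["eef_rot"]);M=R.as_matrix();d=M.T@(np.array([x,y,z])-s["tcp_pos"])*1000
    th=np.degrees(np.arctan2(M[1,0],M[0,0]))
    print("tcp",s["tcp_pos"].round(4),"yaw",th.round(1),"tilt",M[:,2].round(3),"shift",d.round(1),"wz",None if yaw is None else round((th-yaw+180)%360-180,1),"t",round(s["t"],2),"F",s["force"].round(1),"w",round(s["width"],4))
E
python3 -m crank '[[0,0,0,-10,0,0,-8.5],[0,0,0,-10,0,0,-8.5],[0,0,0,-10,0,0,-8.5],[0,0,0,-10,0,0,-8.5],[0,0,0,-10,0,0,-8.5]]' 20
python3 -m crank '[[0,0,0,0,0,0,-8.5],[0,30,5,0,0,0,0],[0,30,5,0,0,0,0],[0,30,5,0,0,0,0],[0,30,5,0,0,0,0]]' >/dev/null
python3 -m crank '[[0,30,5,0,0,0,0],[0,30,5,0,0,0,0],[0,30,5,0,0,0,0],[0,30,5,0,0,0,0],[0,30,5,0,0,0,0]]' >/dev/null
python3 -m crank '[[0,30,5,0,0,0,0],[0,30,5,0,0,0,0],[0,30,5,0,0,0,0],[0,30,5,0,0,0,0],[0,30,5,0,0,0,0]]' >/dev/null
python3 -m crank '[[0,30,5,0,0,0,0],[0,30,5,0,0,0,0],[0,30,5,0,0,0,0],[0,0,0,0,0,0,0],[0,0,0,0,0,0,0]]' >/dev/null
python3 -c "
from h import *
rel(.5156,.038,.11,76.5)"
```

```text
t: 0.6
tcp_pos: [0.27, -0.5634, 0.241]
eef_rot: [-2.597, -1.767, -0.0]
force: [0.3, 0.2, 1.0]
width: 0.0543
grasp_force: 0.0
tcp [ 0.4708 -0.0868  0.2407] yaw 76.7 tilt [-0.001  0.    -1.   ] shift [131.8  14.9 130.7] wz 0.2 t 2.6 F [ 0.5 -0.4  0.3] w 0.0002
```

```bash

python3 -m crank '[[0,27,3,0,0,0,0],[0,27,3,10,0,0,0],[0,26,3,20,0,0,0],[0,26,3,25,0,0,0],[0,26,3,25,0,0,0]]' >/dev/null
python3 -m crank '[[0,0,0,25,0,0,0],[0,0,0,15,0,0,0],[0,0,0,10,0,0,0],[0,0,0,0,0,0,0],[0,0,0,0,0,0,0]]' 
python3 -c "
from h import *
rel(.5156,.038,.087,76.5)
cv2.imwrite('pics/s1.png',read_camera('side')[80:260,200:440]);cv2.imwrite('pics/t1.png',read_camera('top'))
a=cv2.imread('pics/t1.png')[90:260,130:430];b=cv2.imread('pics/s1.png')
cv2.imwrite('pics/c1.png',cv2.resize(np.hstack([b,a[:180,:]]) if 0 else np.vstack([cv2.resize(b,(400,300)),cv2.resize(a,(400,227))]),None,fx=1.1,fy=1.1))"
```

```text
t: 3.6
tcp_pos: [0.5164, 0.0371, 0.1114]
eef_rot: [2.466, 1.946, 0.0]
force: [0.2, -0.3, -0.9]
width: 0.0005
grasp_force: 0.0
tcp [0.5164 0.0371 0.1114] yaw 76.6 tilt [ 0. -0. -1.] shift [ 0.7 -1.  24.4] wz 0.1 t 3.6 F [ 0.2 -0.3 -0.9] w 0.0005
```

View pics/c1.png

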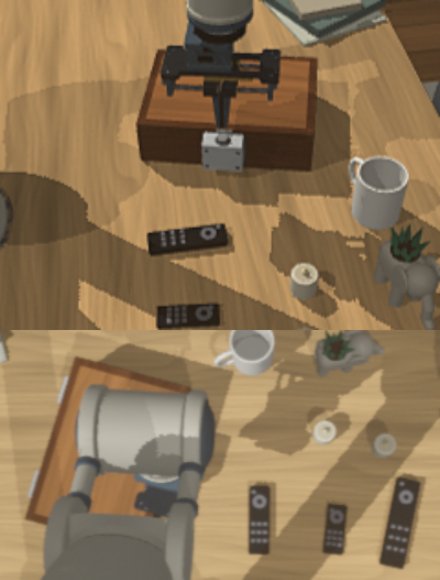

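The shut finger tip stands right above the steel button (crop 222,138), and all of remote a is now visible. Pressing now.

```bash

python3 -m crank '[[0,0,0,10,0,0,0],[0,0,0,7,0,0,0],[0,0,0,3,0,0,0],[0,0,0,2,0,0,0],[0,0,0,0,0,0,0]]'
python3 -m crank '[[0,0,0,1,0,0,0],[0,0,0,1,0,0,0],[0,0,0,0,0,0,0]]' 
python3 -c "
from h import *
cv2.imwrite('pics/s2.png',read_camera('side')[60:260,180:480])
im=cv2.imread('pics/t1.png');g=im.max(2)
cv2.imwrite('pics/c2.png',cv2.resize(cv2.imread('pics/s2.png'),None,fx=1.6,fy=1.6))
for n,(u0,u1,v0,v1),z in(('b',(292,322,190,248),.018),('c',(344,373,202,252),.009),('a',(380,422,180,262),.02)):
    m=(g[v0:v1,u0:u1]<80).astype(np.uint8);m=cv2.morphologyEx(m,cv2.MORPH_CLOSE,np.ones((7,7)))
    k,lab,st,_=cv2.connectedComponentsWithStats(m);i=1+st[1:,4].argmax()
    w=np.array([ray('top',*q,z)[:2] for q in np.argwhere(lab==i)[:,::-1]+[u0,v0]]).astype(np.float32)
    (c,s,a)=cv2.minAreaRect(w);b=cv2.boxPoints((c,s,a));e=max((b[1]-b[0],b[2]-b[1]),key=np.linalg.norm)
    print(n,np.round(c,3),np.round(s,3),'dir',np.degrees(np.arctan2(e[1],e[0])).round(1)%180)
"
```

```text
t: 4.2
tcp_pos: [0.516, 0.0377, 0.0886]
eef_rot: [-2.465, -1.947, 0.001]
force: [-0.4, -0.8, 0.7]
width: -0.0
grasp_force: 0.0
t: 4.5
tcp_pos: [0.5161, 0.0377, 0.0869]
eef_rot: [2.465, 1.947, 0.0]
force: [-0.1, 0.6, 0.2]
width: 0.0002
grasp_force: 0.0
b [ 0.436 -0.1  ] [0.034 0.126] dir 179.3
c [ 0.42  -0.245] [0.035 0.092] dir 174.4
a [ 0.434 -0.367] [0.043 0.166] dir 168.1
```

View pics/c2.png

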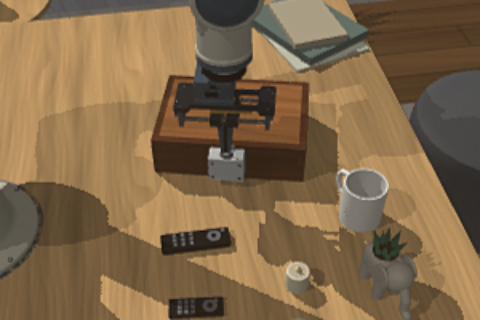

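The tool is at z 0.087 but feels no force, so the tip seems to miss the button just to its front. I'll rise, move 7 mm towards the box, tilt the body away, and press again.

```bash

python3 -m crank '[[0,0,0,-6,0,0,0],[0,0,0,-4,0,8.5,0],[0,8,0,0,0,0,0],[0,0,0,4,0,0,0],[0,0,0,0,0,0,0]]'
python3 -m crank '[[0,0,0,2,0,0,0],[0,0,0,1,0,0,0],[0,0,0,0,0,0,0]]' | grep -E 'pos|force'
python3 -m crank '[[0,0,0,1,0,0,0],[0,0,0,1,0,0,0],[0,0,0,0,0,0,0]]' | grep -E 'pos|force'
python3 -m crank '[[0,0,0,1,0,0,0],[0,0,0,1,0,0,0],[0,0,0,0,0,0,0]]' | grep -E 'pos|force'
python3 -c "
from h import *
a=read_camera('side')[60:260,180:480];b=read_camera('top')[80:260,120:420]
cv2.imwrite('pics/c3.png',np.vstack([cv2.resize(a,None,fx=1.5,fy=1.5),cv2.resize(b,None,fx=1.5,fy=1.5)]))"
```

```text
t: 5.05
tcp_pos: [0.5176, 0.0463, 0.0935]
eef_rot: [-2.392, -1.889, -0.167]
force: [0.4, 0.7, -0.6]
width: 0.0006
grasp_force: 0.0
tcp_pos: [0.5178, 0.0469, 0.0906]
force: [0.6, -0.6, 0.0]
grasp_force: 0.0
tcp_pos: [0.5179, 0.0468, 0.0887]
force: [-0.8, -0.8, -0.5]
grasp_force: 0.0
tcp_pos: [0.518, 0.047, 0.0867]
force: [-0.3, 0.1, -0.7]
grasp_force: 0.0
```

View pics/c3.png

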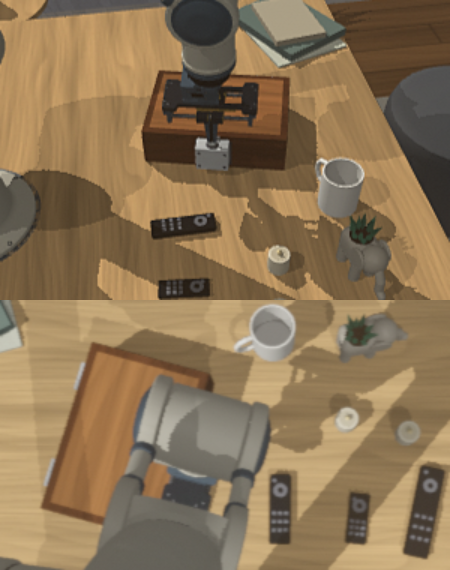

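There's still no force, though the tip looks to be over the button. I'll go down in millimetres and watch the force.

```bash

python3 -m crank '[[0,0,0,1,0,0,0],[0,0,0,0,0,0,0]]' | grep -E 'pos|^force'
python3 -m crank '[[0,0,0,1,0,0,0],[0,0,0,0,0,0,0]]' | grep -E 'pos|^force'
python3 -m crank '[[0,0,0,1,0,0,0],[0,0,0,0,0,0,0]]' | grep -E 'pos|^force'
python3 -c "
from h import *
a=read_camera('side');print(proj('side',sense()['tcp_pos']),proj('side',[.517,.044,.091]))
cv2.imwrite('pics/c4.png',cv2.resize(a[130:200,270:370],None,fx=6,fy=6,interpolation=cv2.INTER_CUBIC))"
```

```text
tcp_pos: [0.5181, 0.0471, 0.0858]
force: [0.0, -0.9, 0.1]
tcp_pos: [0.5181, 0.0473, 0.0848]
force: [0.0, 0.6, -0.6]
tcp_pos: [0.5181, 0.0474, 0.0838]
force: [0.3, -1.0, 0.4]
[321.66996602 156.22535714] [321.43256024 155.3174848 ]
```

View pics/c4.png

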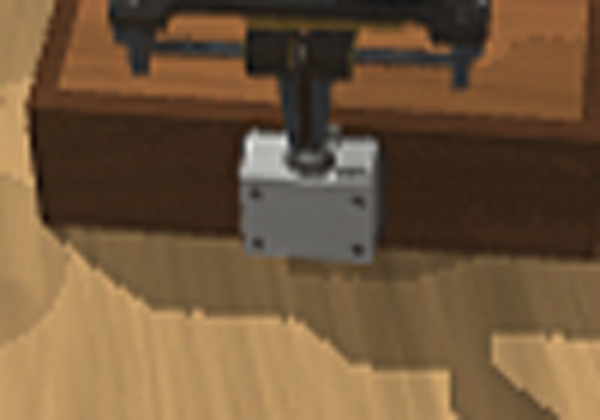

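The crop shows the button cap at crop (310,158), with the finger tip just above and behind it at (308,148). I'll keep going down by millimetres.

```bash

python3 -m crank '[[0,0,0,1,0,0,0],[0,0,0,0,0,0,0]]' | grep -E 'pos|^force'
python3 -m crank '[[0,0,0,1,0,0,0],[0,0,0,0,0,0,0]]' | grep -E 'pos|^force'
python3 -m crank '[[0,0,0,1,0,0,0],[0,0,0,0,0,0,0]]' | grep -E 'pos|^force'
python3 -c "
from h import *
a=cv2.imread('pics/side0.png')[130:200,270:370];b=read_camera('side')[130:200,270:370]
cv2.imwrite('pics/c5.png',cv2.resize(np.hstack([a,b]),None,fx=4,fy=4,interpolation=cv2.INTER_CUBIC))"
```

```text
tcp_pos: [0.5182, 0.0475, 0.0828]
force: [-0.1, 0.5, -0.6]
tcp_pos: [0.5182, 0.0477, 0.0818]
force: [-0.0, 0.6, -0.0]
tcp_pos: [0.5182, 0.0478, 0.0808]
force: [-0.1, -0.7, 0.4]
```

View pics/c5.png

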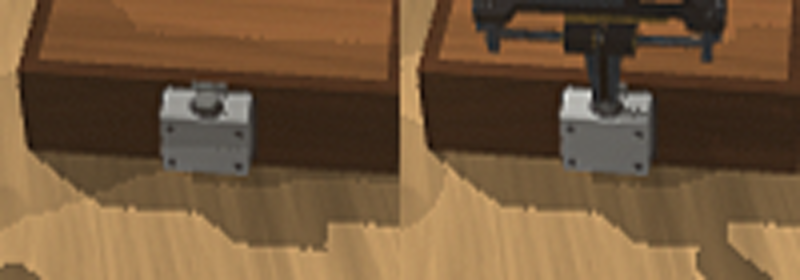

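The tip still hangs just over the cap (right half, 607,98), so the real tip is several mm above the reading. Continuing down.

```bash

for i in 1 ; do
python3 -m crank '[[0,0,0,1,0,0,0],[0,0,0,1,0,0,0],[0,0,0,0,0,0,0]]' | grep -E 'pos|^force'
python3 -m crank '[[0,0,0,1,0,0,0],[0,0,0,0,0,0,0]]' | grep -E 'pos|^force'
python3 -m crank '[[0,0,0,1,0,0,0],[0,0,0,0,0,0,0]]' | grep -E 'pos|^force'
done
python3 -c "
from h import *
b=read_camera('side')[130:200,270:370]
cv2.imwrite('pics/c6.png',b);print(cv2.absdiff(b,cv2.imread('pics/c4.png')[::6,::6][:70,:100]).mean())"
```

```text
tcp_pos: [0.5182, 0.0481, 0.0788]
force: [-0.1, 0.2, 0.3]
tcp_pos: [0.5183, 0.0483, 0.0778]
force: [0.1, -0.2, 0.1]
tcp_pos: [0.5183, 0.0484, 0.0768]
force: [0.2, -0.2, 0.5]
5.216142857142857
```

```bash

python3 -m crank '[[0,0,0,1,0,0,0],[0,0,0,0,0,0,0]]' | grep -E 'pos|^force'
python3 -m crank '[[0,0,0,1,0,0,0],[0,0,0,0,0,0,0]]' | grep -E 'pos|^force'
python3 -c "
from h import *
s=sense();print(s['joints'],s['moment'],s['effort'])
a=read_camera('side')[100:210,250:390];b=read_camera('top')[130:240,180:320]
cv2.imwrite('pics/c7.png',cv2.resize(np.hstack([a,b]),None,fx=2.8,fy=2.8,interpolation=cv2.INTER_CUBIC))"
```

```text
tcp_pos: [0.5184, 0.0485, 0.0759]
force: [-0.6, -0.2, -0.3]
tcp_pos: [0.5184, 0.0487, 0.0748]
force: [-0.9, 0.1, 0.4]
[-0.12434397  0.49204948  1.76999661  0.18509242  0.87358082 -0.00921874] [-0.0829132  -0.03905633  0.00839454] [ 1.21949024e-04 -7.44651747e+01 -2.50197673e+01  8.92232079e-01
 -1.09066712e-02 -2.55336738e-03]
```

View pics/c7.png

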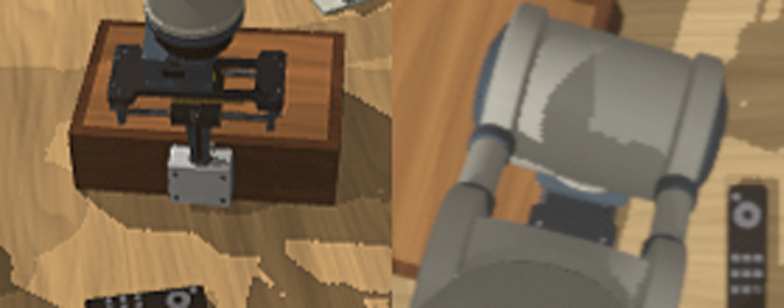

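The finger tip appears at side (321.4,157.8), where the projection of the reported TCP should be clearly lower, so the tip sits above the reading. I'll go on to contact.

```bash

python3 -m crank '[[0,0,0,1,0,0,0],[0,0,0,0,0,0,0]]' | grep -E 'pos|^force'
python3 -m crank '[[0,0,0,1,0,0,0],[0,0,0,0,0,0,0]]' | grep -E 'pos|^force'
python3 -m crank '[[0,0,0,1,0,0,0],[0,0,0,0,0,0,0]]' | grep -E 'pos|^force'
python3 -m crank '[[0,0,0,1,0,0,0],[0,0,0,0,0,0,0]]' | grep -E 'pos|^force'
python3 -c "
from h import *
for p in ([.5184,.0487,.0748],[.5184,.0487,.0888],[.5184,.0487,.1]): print(proj('side',p),proj('top',p))"
```

```text
tcp_pos: [0.5184, 0.0488, 0.0739]
force: [0.5, -0.5, 0.2]
tcp_pos: [0.5185, 0.0489, 0.0729]
force: [-0.3, 0.2, 0.1]
tcp_pos: [0.5185, 0.0491, 0.0719]
force: [-0.3, -0.4, 0.3]
tcp_pos: [0.5185, 0.0492, 0.0709]
force: [0.2, 0.0, 0.5]
[321.74398146 158.04079947] [251.14699344 186.04456686]
[321.66867662 154.77157842] [250.51386232 185.4084998 ]
[321.60752174 152.11665233] [249.99716125 184.88940269]
```

```bash

python3 -m crank '[[0,0,0,1,0,0,0],[0,0,0,0,0,0,0]]' | grep -E 'pos|^force'
python3 -m crank '[[0,0,0,1,0,0,0],[0,0,0,0,0,0,0]]' | grep -E 'pos|^force'
python3 -m crank '[[0,0,0,1,0,0,0],[0,0,0,0,0,0,0]]' | grep -E 'pos|^force'
python3 -c "
from h import *
a=read_camera('side')[140:175,300:345]
cv2.imwrite('pics/c8.png',cv2.resize(np.hstack([a,cv2.imread('pics/side0.png')[140:175,300:345]]),None,fx=8,fy=8,interpolation=cv2.INTER_NEAREST))"
```

```text
tcp_pos: [0.5186, 0.0494, 0.0699]
force: [0.4, 0.0, -0.5]
tcp_pos: [0.5186, 0.0495, 0.069]
force: [-0.4, -0.6, 1.4]
tcp_pos: [0.5187, 0.0495, 0.068]
force: [-0.7, -1.9, 2.3]
```

View pics/c8.png

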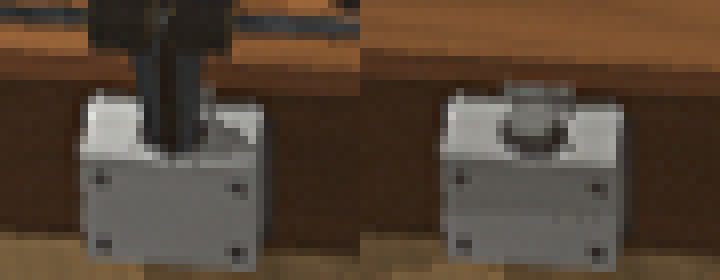

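Contact at reported z 0.069: the button top is 0.091, so the true tip lies about 20 mm behind the reported TCP along the tool. The finger is on the cap (left 170,140). Pressing on.

```bash

python3 -m crank '[[0,0,0,1,0,0,0],[0,0,0,0,0,0,0]]' | grep -E 'pos|^force'
python3 -m crank '[[0,0,0,1,0,0,0],[0,0,0,0,0,0,0]]' | grep -E 'pos|^force'
python3 -c "
from h import *
import os
a=read_camera('side')[100:180,270:390];b=cv2.imread('pics/side0.png')[100:180,270:390]
print(cv2.absdiff(a,b).mean(2)[:,60:].mean());cv2.imwrite('pics/x1.png',a)"
python3 -m crank '[[0,0,0,1,0,0,0],[0,0,0,0,0,0,0]]' | grep -E 'pos|^force'
python3 -c "
from h import *
a=read_camera('side')[100:180,270:390];b=cv2.imread('pics/x1.png')
print(cv2.absdiff(a,b).mean())"
```

```text
tcp_pos: [0.5188, 0.0497, 0.067]
force: [-0.6, -2.4, 2.5]
tcp_pos: [0.5188, 0.0498, 0.066]
force: [-0.7, -3.5, 3.2]
9.44861111111111
tcp_pos: [0.5189, 0.05, 0.065]
force: [-0.6, -1.8, 4.8]
4.012638888888889
```

The picture changed with the last step, so the lid has likely let go. I'll retreat up and away, then look.

```bash

python3 -m crank '[[0,0,0,-10,0,0,0],[0,-10,0,-20,0,0,0],[0,-30,0,-20,0,0,0],[0,-30,0,-20,0,0,0],[0,-40,0,-20,0,0,0]]' | grep -E 'pos|^force'
python3 -m crank '[[0,-40,0,-30,0,0,0],[0,-20,0,-20,0,0,0],[0,0,0,0,0,-8.5,0],[0,0,0,0,0,0,0]]' | grep -E 'pos|^force'
python3 -c "
from h import *
a=read_camera('side')[40:240,160:440];b=read_camera('top')[80:280,100:380]
cv2.imwrite('pics/c9.png',cv2.resize(np.hstack([a,b]),None,fx=1.42,fy=1.42))
rel(.5,-.1,.2,76.5)"
```

```text
tcp_pos: [0.4904, -0.0687, 0.1399]
force: [-0.0, 0.3, 0.3]
tcp_pos: [0.4755, -0.1331, 0.1809]
force: [1.0, 1.1, -0.3]
tcp [ 0.4753 -0.1318  0.18  ] yaw 76.7 tilt [-0.002 -0.004 -1.   ] shift [ 36.6  16.7 -20.2] wz 0.2 t 11.75 F [ 0.3 -0.2  0. ] w 0.0004
```

View pics/c9.png

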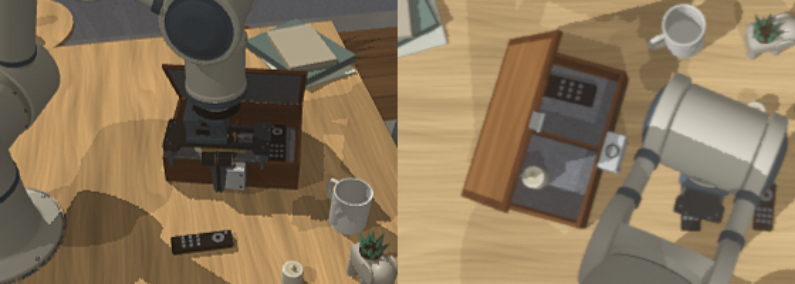

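The lid stands open at about 0.95. remote_in lies in the far bay (bay_right, right panel 567,88) and candle_in in the near one (bay_left, 533,178). Next I go in front of the lid edge and lean it back with the shut fingers.

```bash

python3 -m crank '[[0,0,0,-20,0,0,0],[0,20,0,-15,0,0,0],[0,30,0,0,0,0,0],[0,30,0,0,0,0,0],[0,30,0,0,0,0,0]]' | grep -E 'pos|^force'
python3 -m crank '[[0,30,0,0,0,0,0],[0,30,0,0,0,0,0],[0,30,0,0,0,0,0],[0,30,0,0,0,0,0],[0,0,0,0,0,0,0]]' | grep -E 'pos|^force'
python3 -m crank '[[0,10,0,0,0,0,0],[0,10,0,0,0,0,0],[0,10,0,0,0,0,0],[0,10,0,0,0,0,0]]' | grep -E 'pos|^force'
python3 -m crank '[[0,10,0,0,0,0,0],[0,10,0,0,0,0,0]]' | grep -E 'pos|^force'
python3 -m crank '[[0,10,0,0,0,0,0],[0,10,0,0,0,0,0]]' | grep -E 'pos|^force'
python3 -c "
from h import *
a=read_camera('side');cv2.imwrite('pics/x2.png',a);b=read_camera('top');cv2.imwrite('pics/x2t.png',b)
cv2.imwrite('pics/c10.png',cv2.resize(np.hstack([a[40:240,160:440],b[80:280,100:380]]),None,fx=1.42,fy=1.42))
H=np.array([.573,.275]);s=sense();print('d',(H-s['tcp_pos'][:2])@np.array([.2334,.9724]),s['force'])"
```

```text
tcp_pos: [0.5007, -0.0243, 0.2138]
force: [0.9, -0.7, 0.4]
tcp_pos: [0.5287, 0.0942, 0.2128]
force: [0.4, -0.3, 0.1]
tcp_pos: [0.5381, 0.1303, 0.2129]
force: [0.3, 0.5, -0.9]
tcp_pos: [0.5427, 0.1501, 0.2128]
force: [0.2, -0.5, -0.3]
tcp_pos: [0.5473, 0.1696, 0.2127]
force: [-0.2, -0.3, -0.6]
d 0.10805197113845098 [-0.48386292 -0.09595397 -0.15911129]
```

View pics/c10.png

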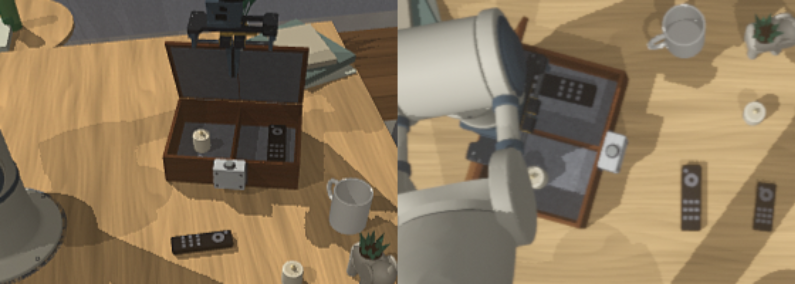

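The lid has been pushed more upright; its top edge is now at (235,47) in the left panel. Both bays are clear to see. I'll raise a little and go on.

```bash

python3 -m crank '[[0,5,0,-10,0,0,0],[0,8,0,-10,0,0,0],[0,10,0,0,0,0,0],[0,10,0,0,0,0,0],[0,10,0,0,0,0,0]]' | grep -E 'pos|^force'
python3 -m crank '[[0,10,0,0,0,0,0],[0,10,0,0,0,0,0],[0,10,0,0,0,0,0],[0,8,0,0,0,0,0],[0,6,0,0,0,0,0]]' | grep -E 'pos|^force'
python3 -m crank '[[0,5,0,0,0,0,0],[0,5,0,0,0,0,0],[0,0,0,0,0,0,0]]' | grep -E 'pos|^force'
python3 -m crank '[[0,4,0,0,0,0,0],[0,4,0,0,0,0,0],[0,0,0,0,0,0,0]]' | grep -E 'pos|^force'
python3 -c "
from h import *
H=np.array([.573,.275]);s=sense();print('d',(H-s['tcp_pos'][:2])@np.array([.2334,.9724]),s['force'])"
```

```text
tcp_pos: [0.5573, 0.2116, 0.2323]
force: [-0.1, 0.4, -0.0]
tcp_pos: [0.5675, 0.2543, 0.232]
force: [-0.1, 0.5, -0.1]
tcp_pos: [0.5698, 0.2637, 0.2321]
force: [-0.3, 0.1, -0.4]
tcp_pos: [0.5716, 0.2714, 0.232]
force: [-0.0, 0.5, 0.7]
d 0.003824347247577135 [-0.0025143   0.49077811  0.69046533]
```

```bash

python3 -m crank '[[0,4,0,0,0,0,0],[0,4,0,0,0,0,0],[0,0,0,0,0,0,0]]' | grep -E 'pos|^force'
python3 -m crank '[[0,3,0,0,0,0,0],[0,0,0,0,0,0,0]]' | grep -E 'pos|^force'
python3 -m crank '[[0,3,0,0,0,0,0],[0,0,0,0,0,0,0]]' | grep -E 'pos|^force'
python3 -m crank '[[0,2,0,0,0,0,0],[0,0,0,0,0,0,0]]' | grep -E 'pos|^force'
python3 -m crank '[[0,2,0,0,0,0,0],[0,0,0,0,0,0,0]]' | grep -E 'pos|^force'
```

```text
tcp_pos: [0.5735, 0.2793, 0.2319]
force: [-0.5, -0.1, 0.8]
tcp_pos: [0.5741, 0.282, 0.2319]
force: [0.3, -0.3, 0.5]
tcp_pos: [0.5749, 0.2849, 0.232]
force: [-0.4, -0.5, -0.5]
tcp_pos: [0.5753, 0.2868, 0.2319]
force: [-0.6, 0.3, 0.4]
tcp_pos: [0.5758, 0.2887, 0.2319]
force: [-0.7, -0.3, 0.2]
```

```bash

python3 -m crank '[[0,2,0,0,0,0,0],[0,0,0,0,0,0,0]]' | grep -E '^force'
python3 -m crank '[[0,2,0,0,0,0,0],[0,0,0,0,0,0,0]]' | grep -E '^force'
python3 -m crank '[[0,2,0,0,0,0,0],[0,0,0,0,0,0,0]]' | grep -E '^force'
python3 -m crank '[[0,2,0,0,0,0,0],[0,0,0,0,0,0,0]]' | grep -E 'pos|^force'
python3 -c "
from h import *
a=read_camera('side');cv2.imwrite('pics/x3.png',a);print(cv2.absdiff(a,cv2.imread('pics/x2.png'))[60:150].mean())
for th in (1.4,1.55,1.65,1.75):
  H=np.array([.573,.275,.078]);u=np.array([.2334,.9724,0]);w=np.array([-.9724,.2334,0])
  e=H-u*.22*np.cos(th)+[0,0,.22*np.sin(th)]
  print(th,[proj('side',e+k*w*.155).round(1).tolist() for k in(-1,1)])
m=a.max(2)
for u in (285,290,295,350,355,360,365): print(u,m[30:110,u].tolist())
" 
```

```text
force: [0.1, -0.1, 0.3]
force: [-0.6, -0.5, 0.9]
force: [-2.6, -10.0, 2.9]
tcp_pos: [0.5768, 0.2934, 0.2318]
force: [-6.5, -23.3, 5.2]
7.54390625
1.4 [[377.2, 63.4], [276.4, 60.3]]
1.55 [[377.2, 56.8], [278.0, 53.9]]
1.65 [[377.2, 53.3], [279.1, 50.5]]
1.75 [[377.1, 50.6], [280.3, 47.9]]
285 [87, 88, 89, 88, 86, 86, 88, 89, 86, 86, 86, 84, 86, 85, 90, 88, 72, 45, 49, 49, 50, 51, 49, 50, 50, 50, 50, 48, 47, 48, 49, 47, 47, 46, 48, 48, 45, 44, 44, 46, 45, 44, 44, 45, 43, 45, 45, 45, 43, 41, 41, 40, 38, 39, 40, 38, 35, 33, 33, 31, 32, 45, 71, 69, 69, 86, 116, 115, 116, 121, 135, 160, 165, 175, 185, 202, 201, 202, 200, 193]
290 [85, 87, 88, 89, 87, 84, 89, 88, 87, 89, 87, 88, 85, 84, 89, 88, 75, 47, 47, 50, 56, 56, 54, 55, 56, 56, 55, 52, 53, 54, 56, 56, 55, 56, 53, 53, 55, 55, 55, 54, 54, 56, 56, 55, 55, 56, 54, 59, 57, 57, 57, 58, 61, 57, 60, 58, 57, 56, 56, 57, 59, 59, 60, 56, 57, 58, 56, 58, 57, 57, 59, 59, 59, 57, 59, 59, 56, 53, 64, 79]
295 [87, 89, 88, 88, 88, 89, 88, 89, 90, 89, 87, 86, 86, 87, 90, 87, 79, 50, 45, 56, 67, 53, 54, 55, 55, 52, 54, 53, 53, 54, 53, 54, 52, 53, 55, 54
[... 777 characters left out ...]
4, 63, 64, 62, 61, 61, 61, 62, 62, 61, 61, 60, 60]
360 [88, 88, 85, 85, 89, 89, 88, 89, 87, 85, 87, 87, 88, 88, 87, 84, 86, 91, 87, 74, 43, 45, 46, 53, 50, 50, 52, 52, 51, 50, 51, 50, 51, 54, 51, 49, 51, 52, 52, 52, 53, 51, 50, 52, 52, 53, 54, 52, 50, 50, 52, 56, 62, 60, 62, 61, 60, 61, 63, 61, 59, 61, 63, 62, 58, 61, 60, 60, 62, 60, 59, 59, 61, 63, 63, 62, 62, 61, 65, 63]
365 [89, 86, 85, 87, 83, 84, 85, 84, 86, 84, 85, 88, 86, 87, 84, 86, 85, 89, 85, 79, 44, 45, 48, 55, 53, 50, 50, 50, 51, 53, 54, 53, 50, 51, 52, 50, 53, 52, 52, 52, 52, 54, 54, 51, 50, 50, 52, 52, 53, 50, 52, 54, 53, 52, 54, 53, 55, 63, 64, 61, 61, 61, 60, 60, 59, 62, 63, 63, 62, 59, 58, 62, 64, 62, 60, 59, 60, 61, 62, 61]
```

The lid is at its stop: the top edge is at v≈47–50, which matches 1.75. I'll back off gently, retreat, and measure the inside of the box and the candles numerically.

```bash

python3 -m crank '[[0,-3,0,0,0,0,0],[0,-5,0,0,0,0,0],[0,-15,0,0,0,0,0],[0,-30,0,-10,0,0,0],[0,-40,0,-15,0,0,0]]' | grep -E 'pos|^force'
python3 -m crank '[[0.75,-45,0,-15,0,0,0],[0.75,-45,0,0,0,0,0],[0.75,-45,0,0,0,0,0],[0.75,-45,0,0,0,0,0],[0.75,-45,0,0,0,0,0]]' | grep -E 'pos|^force'
python3 -m crank '[[0.75,-40,0,0,0,0,0],[0.75,-45,0,0,0,0,0],[0.75,-45,0,0,0,0,0],[0.75,0,0,0,0,0,0]]' | grep -E 'pos|^force'
cat >> h.py <<'E'
C=np.array([.547,.168]);ux=np.array([.2334,.9724]);uy=np.array([-.9724,.2334])
def inbox(p): d=np.array(p[:2])-C;return (round(float(d@ux)*1000),round(float(d@uy)*1000))
def world(bx,by): return (C+ux*bx/1000+uy*by/1000).round(4)
E
python3 -c "
from h import *
b=read_camera('top');cv2.imwrite('pics/x4t.png',b);a=read_camera('side');cv2.imwrite('pics/x4.png',a)
print('candle_in',inbox(ray('top',196.5,204.6,.055)),inbox(ray('side',302.3,136.5,.055)))
print('remote_in',inbox(ray('top',221.1,143.4,.026)),inbox(ray('side',355,140,.026)))
print('edge v',[ (u,a[35:60,u].max(1).tolist()) for u in(290,360)])
rel(.6,-.221,.2,0)
# bright candles top view
hsv=cv2.cvtColor(b,cv2.COLOR_BGR2HSV);m=((b[:,:,0]>135)&(b[:,:,2]>175)).astype(np.uint8)
k,l,st,ce=cv2.connectedComponentsWithStats(m)
for i in range(1,k):
  if 25<st[i,4]<400: print(st[i],ce[i].round(1),ray('top',*ce[i],.045).round(3))
"
```

```text
tcp_pos: [0.5552, 0.2052, 0.2567]
force: [0.3, -1.2, 0.4]
tcp_pos: [0.5028, -0.0148, 0.2739]
force: [1.2, -0.5, -0.1]
tcp_pos: [0.4722, -0.144, 0.2747]
force: [0.7, -0.0, -0.4]
candle_in (10, 83) (0, 78)
remote_in (-3, -100) (28, -102)
edge v [(290, [50, 51, 74, 110, 107, 99, 89, 107, 105, 107, 107, 106, 107, 107, 106, 108, 107, 107, 108, 106, 106, 107, 106, 106, 107]), (360, [90, 89, 88, 88, 86, 87, 89, 88, 87, 87, 85, 86, 91, 87, 74, 43, 47, 47, 52, 51, 52, 52, 55, 50, 51])]
tcp [ 0.4732 -0.1403  0.2746] yaw 76.5 tilt [-0.002 -0.006 -1.   ] shift [-48.3 142.3  74.8] wz 76.5 t 18.7 F [ 0.3  0.7 -0.7] w 0.0684
[217  30  29  12 125] [232.3  37.3] [0.945 0.116 0.045]
[112  42   7  13  47] [115.1  47.9] [0.908 0.443 0.045]
[275  82  42  39 385] [297.4 102. ] [ 0.76  -0.071  0.045]
[370  96  11  12  97] [375.2 101.5] [ 0.765 -0.289  0.045]
[346  99  31  16 113] [355.2 108.9] [ 0.743 -0.233  0.045]
[ 76 101  52  26 355] [106.6 114.2] [0.717 0.456 0.045]
[ 34 122   7  16  43] [ 36.6 130.9] [0.668 0.645 0.045]
[344 136  72   7 202] [373.2 138.7] [ 0.658 -0.283  0.045]
[241 173  19  28 225] [249.2 186.7] [0.52  0.057 0.045]
[260 190  19  27 260] [269.  202.6] [0.477 0.003 0.045]
[188 197  15  15 163] [194.9 204.4] [0.47  0.204 0.045]
[340 225  18  28 276] [348.6 238.1] [ 0.383 -0.215  0.045]
[ 67 241  42   6 183] [ 86.2 243.3] [0.362 0.491 0.045]
[232 242  18  22 243] [240.2 254. ] [0.337 0.077 0.045]
[272 243  22   2  28] [282.4 243.2] [ 0.367 -0.036  0.045]
[356 243  32   7 179] [373.2 246.4] [ 0.361 -0.282  0.045]
[516 245  19   4  43] [525.9 247. ] [ 0.363 -0.699  0.045]
[634 247   6   7  39] [636.7 249.8] [ 0.359 -1.004  0.045]
[365 251  26   3  46] [378.7 252.3] [ 0.345 -0.297  0.045]
[318 284  19  24 281] [327.6 296. ] [ 0.228 -0.159  0.045]
[308 384   9  12  52] [312.7 389.8] [-0.015 -0.122  0.045]
```

The lid stays back (edge still at v≈49.5). In box coordinates candle_in is at (5,80) and remote_in at (≈10,−101). Candle 1 next: turn away from the planter and go over it.

```bash

python3 -m crank '[[0.85,0,0,0,0,0,8.5],[0.85,0,0,0,0,0,8.5],[0.85,0,0,0,0,0,8.5],[0.85,0,0,0,0,0,8.5],[0.85,0,0,0,0,0,8.5]]' | grep -E 'pos|^force'
python3 -m crank '[[0.85,12,28,0,0,0,0],[0.85,12,28,0,0,0,0],[0.85,12,28,0,0,0,0],[0.85,12,28,0,0,0,0],[0.85,13,27,0,0,0,0]]' | grep -E 'pos|^force'
python3 -m crank '[[0.85,0,0,40,0,0,0],[0.85,0,0,40,0,0,0],[0.85,0,0,40,0,0,0],[0.85,0,0,20,0,0,0],[0.85,0,0,0,0,0,0]]' | grep -E 'pos|^force'
python3 -c "
from h import *
rel(.6015,-.221,.012,34)
a=read_camera('side');cv2.imwrite('pics/x5.png',a)
m=((a[:,:,0]>140)&(a[:,:,2]>180)).astype(np.uint8)
k,l,st,ce=cv2.connectedComponentsWithStats(m)
for i in range(1,k):
  if 20<st[i,4]<300 and 200<ce[i][1]<300: print(st[i],ce[i].round(1),ray('side',*ce[i],.03).round(3))
"
```

```text
tcp_pos: [0.4739, -0.1381, 0.2746]
force: [-0.3, 0.2, -0.0]
tcp_pos: [0.6035, -0.2194, 0.2747]
force: [-0.2, -0.1, 0.4]
tcp_pos: [0.6005, -0.2188, 0.1318]
force: [-1.1, 0.5, 0.8]
tcp [ 0.6005 -0.2188  0.1318] yaw 34.2 tilt [-0.007 -0.003 -1.   ] shift [  0.5   2.6 119.8] wz 0.2 t 20.2 F [-1.1  0.5  0.8] w 0.0777
[359 224  14  11 108] [365.3 229.1] [ 0.603 -0.213  0.03 ]
[422 224   8   7  35] [425.4 227.3] [ 0.773 -0.234  0.03 ]
[124 236  30   8  46] [137.1 241. ] [-0.035 -0.153  0.03 ]
[213 292  40  16 251] [231.9 299.5] [ 0.229 -0.374  0.03 ]
[191 297  19   6  43] [198.5 299.8] [ 0.146 -0.362  0.03 ]
```

```bash

python3 -m crank '[[0.85,0,2,40,0,0,0],[0.85,0,0,40,0,0,0],[0.85,0,0,25,0,0,0],[0.85,0,0,14,0,0,0],[0.85,0,0,0,0,0,0]]' | grep -E 'pos|^force'
python3 -m crank '[[0.2,0,0,0,0,0,0],[0.2,0,0,0,0,0,0],[0.2,0,0,0,0,0,0],[0.2,0,0,0,0,0,0],[0.2,0,0,0,0,0,0]]' 10
python3 -m crank '[[0.2,0,0,-40,0,0,0],[0.2,0,0,-40,0,0,0],[0.2,0,0,-40,0,0,0],[0.2,0,0,-40,0,0,0],[0.2,0,0,-40,0,0,0]]'| grep -E 'pos|orce|width'
```

```text
tcp_pos: [0.603, -0.2229, 0.0156]
force: [-0.2, -0.4, 0.1]
t: 21.25
tcp_pos: [0.6031, -0.2234, 0.0162]
eef_rot: [2.999, 0.92, -0.005]
force: [0.2, -0.6, 3.1]
width: 0.0415
grasp_force: 10.1
tcp_pos: [0.603, -0.222, 0.2176]
force: [0.4, 0.2, -0.1]
width: 0.0409
grasp_force: 10.0
```

Candle gripped (41 mm), with its base 16 mm below the reported TCP. Turn back and carry it to (−55,75) in the near bay.

```bash

python3 -m crank '[[0.2,0,0,0,0,0,-8.5],[0.2,0,0,0,0,0,-8.5],[0.2,0,0,0,0,0,-8.5],[0.2,0,0,0,0,0,-8.5],[0.2,0,0,0,0,0,-8.5]]' | grep -E 'pos|^force'
python3 -m crank '[[0.2,35,-25,0,0,0,0],[0.2,39,-27,0,0,0,0],[0.2,39,-27,0,0,0,0],[0.2,39,-27,0,0,0,0],[0.2,39,-27,0,0,0,0]]' | grep -E 'pos|^force'
python3 -m crank '[[0.2,39,-27,0,0,0,0],[0.2,39,-27,0,0,0,0],[0.2,39,-27,0,0,0,0],[0.2,0,0,0,0,0,0],[0.2,0,0,0,0,0,0]]' | grep -E 'pos|idth|orce'
python3 -c "
from h import *
rel(*world(-55,75),.03,76.5)
b=read_camera('top');cv2.imwrite('pics/x6t.png',b)
m=((b[:,:,0]>120)&(b[:,:,2]>150)).astype(np.uint8)
k,l,st,ce=cv2.connectedComponentsWithStats(m[145:190,330:420])
for i in range(1,k):
  if 15<st[i,4]: print(st[i],ce[i]+[330,145],ray('top',*(ce[i]+[330,145]),.045).round(3))
"
```

```text
tcp_pos: [0.6032, -0.2221, 0.2158]
force: [0.5, -0.6, -0.1]
tcp_pos: [0.5171, -0.004, 0.2148]
force: [0.7, 1.3, -0.2]
tcp_pos: [0.4662, 0.1278, 0.2143]
force: [-0.3, 0.2, -0.0]
width: 0.0408
grasp_force: 10.0
tcp [0.4662 0.1278 0.2143] yaw 76.8 tilt [-0.002 -0.006 -1.   ] shift [  4.   -5.7 184.3] wz 0.3 t 23.25 F [-0.3  0.2 -0. ] w 0.0408
[   0    0   70   45 1951] [360.71655561 167.71296771] [ 0.576 -0.248  0.045]
```

```bash

python3 -m crank '[[0.2,4,-6,40,0,0,0],[0.2,0,0,40,0,0,0],[0.2,0,0,40,0,0,0],[0.2,0,0,25,0,0,0],[0.2,0,0,0,0,0,0]]' | grep -E 'pos|^force'
python3 -m crank '[[0.2,0,0,15,0,0,0],[0.2,0,0,12,0,0,0],[0.2,0,0,0,0,0,0]]' | grep -E 'pos|^force'
python3 -m crank '[[0.2,0,0,6,0,0,0],[0.2,0,0,4,0,0,0],[0.2,0,0,0,0,0,0]]' | grep -E 'pos|^force'
```

```text
tcp_pos: [0.4598, 0.1299, 0.0665]
force: [0.3, -0.5, -0.4]
tcp_pos: [0.4617, 0.1305, 0.0423]
force: [0.2, 0.4, 0.0]
tcp_pos: [0.4613, 0.1311, 0.0322]
force: [0.1, -0.2, -0.0]
```

```bash

python3 -m crank '[[0.2,0,0,2,0,0,0],[0.2,0,0,0,0,0,0]]' | grep -E 'pos|^force'
python3 -m crank '[[0.2,0,0,2,0,0,0],[0.2,0,0,0,0,0,0]]' | grep -E 'pos|^force'
```

```text
tcp_pos: [0.4612, 0.1313, 0.0301]
force: [0.1, 0.1, -0.2]
tcp_pos: [0.4611, 0.1313, 0.028]
force: [-0.6, 0.4, -0.7]
```

```bash

python3 -m crank '[[0.2,0,0,2,0,0,0],[0.2,0,0,0,0,0,0]]' | grep -E 'pos|^force'
python3 -m crank '[[0.2,0,0,2,0,0,0],[0.2,0,0,0,0,0,0]]' | grep -E 'pos|^force'
python3 -m crank '[[0.66,0,0,0,0,0,0],[0.66,0,0,0,0,0,0],[0.66,0,0,0,0,0,0],[0.66,0,0,0,0,0,0]]' | grep -E 'pos|^force|idth'
python3 -m crank '[[0.66,0,0,-10,0,0,0],[0.66,0,0,-30,0,0,0],[0.66,0,0,-40,0,0,0],[0.66,0,0,-50,0,0,0],[0.66,0,0,-50,0,0,0]]' | grep -E 'pos|^force|idth'
python3 -c "
from h import *
a=read_camera('side');cv2.imwrite('pics/x7.png',a);b=read_camera('top');cv2.imwrite('pics/x7t.png',b)
rel(.5775,-.3345,.02,34)
for w in [(-55,75),(5,80)]: print(proj('side',[*world(*w),.05]),proj('top',[*world(*w),.05]))
print([a[35:60,u].max(1).argmin()+35 for u in(290,360)])
m=((b[:,:,0]>120)&(b[:,:,2]>150)).astype(np.uint8)
print(b[155:182:3,380:406:3].max(2))"
```

```text
tcp_pos: [0.461, 0.1313, 0.0259]
force: [0.3, -0.0, -0.7]
tcp_pos: [0.4611, 0.1313, 0.024]
force: [-2.0, 0.4, 3.5]
tcp_pos: [0.4612, 0.1312, 0.024]
force: [-0.0, 0.2, 0.5]
width: 0.0606
tcp_pos: [0.4608, 0.1321, 0.2066]
force: [0.8, -0.9, -0.1]
width: 0.0602
tcp [0.4645 0.1328 0.2107] yaw 76.6 tilt [ 0.008 -0.004 -1.   ] shift [-428.1  216.4  193.5] wz 42.6 t 26.2 F [ 0.6 -0.4 -1.4] w 0.0606
[301.21314204 148.43163218] [220.94875035 207.72873483]
[301.92730249 136.61490014] [199.04280261 204.09812889]
[np.int64(49), np.int64(50)]
[[174 172 171 172 175 188 180 136 135]
 [178 176 174 173 171 140 135 133 133]
 [189 180 179 168 158 151 138 137 136]
 [187 178 199 157 134 152 154 144 145]
 [201 176 208 154 146 152 157 142 141]
 [210 189 213 158 152 152 160 157 158]
 [197 191 192 164 162 162 149 147 147]
 [194 192 190 163 138 135 136 137 141]
 [197 196 190 142 140 141 139 139 138]]
```

The floor contact came at 0.024 exactly as predicted, the candle is set down, and the lid is still back. Before going for candle 2 I'll check for knocks by template matching.

```bash
cat >> h.py <<'E'
def chk(a,names="can2 a b c".split()):
    r=cv2.imread("pics/side0.png");P={"can2":(366,267,11),"a":(313,290,36),"b":(302,210,25),"c":(302,252,20)}
    for n in names:
        u,v,h=P[n];w=min(h,13);t=r[v-w:v+w,u-h:u+h];s=a[max(0,v-w-50):v+w+50,u-h-50:u+h+50]
        m=cv2.matchTemplate(s,t,cv2.TM_CCOEFF_NORMED);_,q,_,(x,y)=cv2.minMaxLoc(m);print(n,"dpx",x-50,y-50,"score",round(q,2))
E
python3 -m crank '[[0.85,-38,20,0,0,0,0],[0.85,-39,20,0,0,0,0],[0.85,-39,20,0,0,0,0],[0.85,-39,20,0,0,0,0],[0.85,-39,20,0,0,0,0]]' | grep -E 'pos|^force'
python3 -c "
from h import *
chk(cv2.imread('pics/x7.png'));a=read_camera('side');cv2.imwrite('pics/x8.png',a);chk(a)
rel(.5775,-.3345,.02)"
```

```text
tcp_pos: [0.5138, -0.0814, 0.2057]
force: [1.4, 0.3, -0.2]
can2 dpx 29 -7 score 0.64
a dpx 0 0 score 0.99
b dpx 0 0 score 0.93
c dpx 0 0 score 0.9
can2 dpx -49 10 score 0.54
a dpx 0 0 score 0.94
b dpx 0 0 score 0.94
c dpx 0 0 score 0.85
tcp [ 0.5157 -0.087   0.2058] yaw 76.5 tilt [-0.001 -0.008 -1.   ] shift [-224.7  117.6  187.8] wz None t 26.75 F [ 2.9 -7.4 -0.4] w 0.0775
```

Candle 2 seems to have moved. Finding it by its low colour saturation.

```bash
python3 - <<'E'
from h import *
for n,f,(u0,u1,v0,v1) in(("side","pics/x7.png",(320,460,200,330)),("side","pics/x8.png",(320,460,200,330)),("top","pics/x7t.png",(330,440,130,240)),("top","pics/top0.png",(330,440,130,240))):
    a=cv2.imread(f)[v0:v1,u0:u1];h=cv2.cvtColor(a,cv2.COLOR_BGR2HSV)
    m=((h[:,:,1]<85)&(h[:,:,2]>95)).astype(np.uint8)
    k,l,st,ce=cv2.connectedComponentsWithStats(m)
    print(f)
    for i in range(1,k):
        if 40<st[i,4]<400 and max(st[i,2:4])<30: c=ce[i]+[u0,v0];print(st[i][2:],c.round(1),ray(n,*c,.04).round(3))
E
```

```text
pics/x7.png
[23  5 89] [405.2 201.7] [ 0.739 -0.141  0.04 ]
[ 17  21 273] [366.  269.2] [ 0.575 -0.347  0.04 ]
pics/x8.png
[23  7 93] [405.5 201.8] [ 0.74  -0.141  0.04 ]
[ 17  21 274] [366.  269.2] [ 0.575 -0.347  0.04 ]
[ 9  9 51] [332. 289.] [ 0.479 -0.389  0.04 ]
pics/x7t.png
[ 18  17 236] [391.2 168.3] [ 0.577 -0.333  0.04 ]
[ 9 10 42] [358.5 216. ] [ 0.443 -0.243  0.04 ]
pics/top0.png
[  9  26 170] [435.6 152.5] [ 0.623 -0.458  0.04 ]
[ 17  18 232] [350.7 159.5] [ 0.6   -0.221  0.04 ]
[ 18  17 239] [391.3 168.2] [ 0.577 -0.333  0.04 ]
```

Candle 2 is where it was, (0.577,−0.333); only the light changed. Carrying on.

```bash

python3 -m crank '[[0.85,-37,20,0,0,0,0],[0.85,-37,20,0,0,0,0],[0.85,-37,20,0,0,0,0],[0.85,-37,20,0,0,0,0],[0.85,-37,19,0,0,0,0]]' | grep -E 'pos|^force'
python3 -m crank '[[0.85,-37,19,0,0,0,0],[0.85,0,0,40,0,0,0],[0.85,0,0,30,0,0,0],[0.85,0,0,0,0,0,0],[0.85,0,0,0,0,0,0]]' | grep -E 'pos|^force'
python3 -c "
from h import *
rel(.5775,-.3335,.016)"
```

```text
tcp_pos: [0.5674, -0.284, 0.2066]
force: [0.9, 0.5, 1.1]
tcp_pos: [0.5771, -0.3232, 0.1372]
force: [0.4, 0.1, 0.7]
tcp [ 0.5771 -0.3232  0.1372] yaw 76.6 tilt [-0.003 -0.005 -1.   ] shift [ -9.3   2.9 121.3] wz None t 27.75 F [0.4 0.1 0.7] w 0.0774
```

```bash

python3 -m crank '[[0.85,-9,3,35,0,0,0],[0.85,0,0,35,0,0,0],[0.85,0,0,30,0,0,0],[0.85,0,0,18,0,0,0],[0.85,0,0,0,0,0,0]]' | grep -E 'pos|^force'
python3 -m crank '[[0.2,0,0,0,0,0,0],[0.2,0,0,0,0,0,0],[0.2,0,0,0,0,0,0],[0.2,0,0,0,0,0,0],[0.2,0,0,0,0,0,0]]' 10| grep -E 'pos|orce|idth'
python3 -m crank '[[0.2,0,0,-20,0,0,0],[0.2,0,0,-40,0,0,0],[0.2,0,0,-40,0,0,0],[0.2,0,0,-50,0,0,0],[0.2,0,0,-50,0,0,0]]'| grep -E 'pos|orce|width'
python3 -m crank '[[0.2,20,-10,0,0,0,0],[0.2,35,-15,0,0,0,0],[0.2,38,-17,0,0,0,0],[0.2,38,-17,0,0,0,0],[0.2,38,-17,0,0,0,0]]' | grep -E 'pos|^force'
python3 -m crank '[[0.2,38,-17,0,0,0,0],[0.2,38,-17,0,0,0,0],[0.2,38,-17,0,0,0,0],[0.2,38,-17,0,0,0,0],[0.2,38,-17,0,0,0,0]]' | grep -E 'pos|^force'
python3 -c "
from h import *
rel(*world(62,75),.028,76.5)"
```

```text
tcp_pos: [0.5776, -0.333, 0.0183]
force: [-0.8, 0.3, -0.7]
tcp_pos: [0.5781, -0.3337, 0.0191]
force: [2.0, -0.4, 4.4]
width: 0.0402
grasp_force: 1.9
tcp_pos: [0.5777, -0.332, 0.2203]
force: [0.7, 0.1, 0.3]
width: 0.0183
grasp_force: 0.0
tcp_pos: [0.5427, -0.1488, 0.2176]
force: [1.0, 0.8, 0.1]
tcp_pos: [0.5041, 0.0557, 0.2167]
force: [0.5, 0.4, -0.4]
tcp [0.5041 0.0557 0.2167] yaw 76.6 tilt [-0.002 -0.006 -1.   ] shift [182.4 -59.1 187.6] wz 0.1 t 30.25 F [ 0.5  0.4 -0.4] w 0.0179
```

Candle 2 slipped out of the grip (width 18 mm after the lift). Looking where it is now.

```bash
python3 - <<'E'
from h import *
a=read_camera("side");b=read_camera("top");cv2.imwrite("pics/x9.png",a);cv2.imwrite("pics/x9t.png",b)
for n,f,(u0,u1,v0,v1) in(("side",a,(320,460,200,330)),("top",b,(330,440,130,240))):
    f=f[v0:v1,u0:u1];h=cv2.cvtColor(f,cv2.COLOR_BGR2HSV)
    m=((h[:,:,1]<85)&(h[:,:,2]>95)).astype(np.uint8)
    k,l,st,ce=cv2.connectedComponentsWithStats(m)
    for i in range(1,k):
        if 30<st[i,4]<500: c=ce[i]+[u0,v0];print(n,st[i][2:],c.round(1),ray(n,*c,.04).round(3))
cv2.imwrite("pics/c11.png",cv2.resize(np.hstack([a[190:340,260:440],b[110:260,300:480]]),None,fx=2.2,fy=2.2,interpolation=cv2.INTER_CUBIC))
E
```

```text
side [23  5 89] [405.2 201.7] [ 0.739 -0.141  0.04 ]
side [ 8 12 37] [436.5 224.2] [ 0.803 -0.235  0.04 ]
side [ 16  21 276] [365.4 269.2] [ 0.574 -0.346  0.04 ]
side [ 9  9 46] [331.7 289.5] [ 0.478 -0.39   0.04 ]
side [11  5 34] [419.6 287.2] [ 0.696 -0.418  0.04 ]
side [21  6 45] [400.8 288.7] [ 0.648 -0.414  0.04 ]
side [ 39  15 176] [407.4 303.7] [ 0.653 -0.456  0.04 ]
side [ 45  16 212] [404.2 324.2] [ 0.631 -0.505  0.04 ]
side [11  7 38] [381.3 327.3] [ 0.577 -0.504  0.04 ]
top [  8  31 175] [436.4 153.9] [ 0.619 -0.46   0.04 ]
top [ 19  17 234] [391.3 168.8] [ 0.575 -0.333  0.04 ]
top [10  9 63] [406.5 203.3] [ 0.48  -0.375  0.04 ]
top [ 7  9 35] [358.6 216.4] [ 0.442 -0.243  0.04 ]
```

View pics/c11.png

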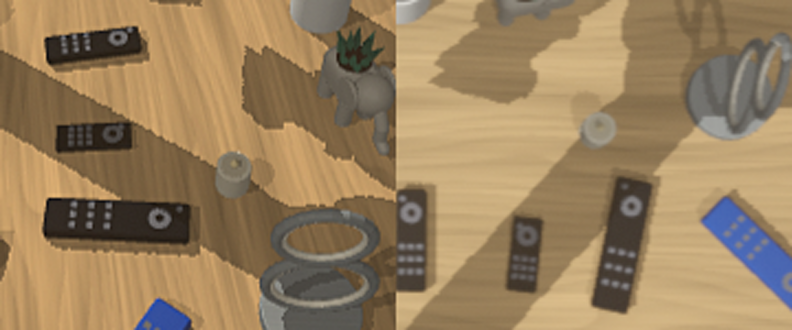

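The candle still stands upright at side (366.8,269.5), world (0.576,−0.333). The grip was only on its top few mm, which confirms the tip is about 20 mm above the reported TCP. Going back to grip lower.

```bash

python3 -m crank '[[0.85,-40,18,0,0,0,0],[0.85,-40,18,0,0,0,0],[0.85,-40,18,0,0,0,0],[0.85,-40,18,0,0,0,0],[0.85,-40,18,0,0,0,0]]' | grep -E 'pos|^force'
python3 -m crank '[[0.85,-40,18,0,0,0,0],[0.85,-40,18,0,0,0,0],[0.85,-40,17,0,0,0,0],[0.85,-40,17,40,0,0,0],[0.85,0,0,0,0,0,0]]' | grep -E 'pos|^force'
python3 -c "
from h import *
rel(.576,-.334,0,76.5)"
```

```text
tcp_pos: [0.5459, -0.1636, 0.2177]
force: [1.7, 0.3, -0.7]
tcp_pos: [0.5739, -0.3307, 0.1803]
force: [-1.3, 1.6, -0.2]
tcp [ 0.5739 -0.3307  0.1803] yaw 76.4 tilt [-0.006 -0.004 -1.   ] shift [ -1.8   3.7 180.3] wz -0.1 t 31.35 F [-1.3  1.6 -0.2] w 0.0775
```

```bash

python3 -m crank '[[0.85,-2,4,50,0,0,0],[0.85,0,0,50,0,0,0],[0.85,0,0,40,0,0,0],[0.85,0,0,20,0,0,0],[0.85,0,0,10,0,0,0]]' | grep -E 'pos|^force'
python3 -m crank '[[0.85,0,0,8,0,0,0],[0.85,0,0,0,0,0,0]]' | grep -E 'pos|^force'
python3 -m crank '[[0.2,0,0,0,0,0,0],[0.2,0,0,0,0,0,0],[0.2,0,0,0,0,0,0],[0.2,0,0,0,0,0,0],[0.2,0,0,0,0,0,0]]' 12| grep -E 'pos|orce|idth'
python3 -m crank '[[0.2,0,0,-20,0,0,0],[0.2,0,0,-20,0,0,0],[0.2,0,0,0,0,0,0]]'| grep -E 'pos|orce|width'
```

```text
tcp_pos: [0.5776, -0.3299, 0.0128]
force: [0.5, 0.6, 0.3]
tcp_pos: [0.5789, -0.3306, 0.0069]
force: [0.7, 0.5, 0.1]
tcp_pos: [0.5789, -0.3306, 0.007]
force: [-0.6, 0.3, 3.8]
width: 0.0416
grasp_force: 12.0
tcp_pos: [0.5802, -0.3312, 0.0493]
force: [-0.3, -0.5, -1.1]
width: 0.0417
grasp_force: 12.0
```

Held firmly (41.7 mm), with its base 7 mm below the reported TCP. Carrying it to (62,75).

```bash

python3 -m crank '[[0.2,0,0,-40,0,0,0],[0.2,0,0,-40,0,0,0],[0.2,0,0,-40,0,0,0],[0.2,0,0,-40,0,0,0],[0.2,20,-8,0,0,0,0]]'| grep -E 'pos|orce|width'
python3 -m crank '[[0.2,40,-17,0,0,0,0],[0.2,40,-17,0,0,0,0],[0.2,40,-17,0,0,0,0],[0.2,40,-17,0,0,0,0],[0.2,40,-17,0,0,0,0]]' | grep -E 'pos|^force'
python3 -m crank '[[0.2,40,-17,0,0,0,0],[0.2,40,-17,0,0,0,0],[0.2,40,-17,0,0,0,0],[0.2,40,-17,0,0,0,0],[0.2,40,-17,0,0,0,0]]' | grep -E 'pos|^force'
python3 -m crank '[[0.2,40,-17,0,0,0,0],[0.2,40,-17,0,0,0,0],[0.2,20,-10,0,0,0,0],[0.2,0,0,0,0,0,0],[0.2,0,0,0,0,0,0]]' | grep -E 'pos|^force|idth'
python3 -c "
from h import *
rel(*world(62,75),.02,76.5)"
```

```text
tcp_pos: [0.5784, -0.3111, 0.2116]
force: [1.2, 0.4, -0.6]
width: 0.0414
grasp_force: 12.0
tcp_pos: [0.5389, -0.0922, 0.2048]
force: [0.5, 1.0, 0.1]
tcp_pos: [0.5026, 0.122, 0.2039]
force: [1.1, 0.1, -0.7]
tcp_pos: [0.4833, 0.228, 0.2032]
force: [0.0, -0.3, -0.2]
width: 0.0414
tcp [0.4833 0.228  0.2032] yaw 76.7 tilt [-0.003 -0.006 -1.   ] shift [ 19.8   1.2 183.1] wz 0.2 t 34.85 F [ 0.  -0.3 -0.2] w 0.0414
```

```bash

python3 -m crank '[[0.2,19,1,40,0,0,0],[0.2,0,0,40,0,0,0],[0.2,0,0,40,0,0,0],[0.2,0,0,25,0,0,0],[0.2,0,0,0,0,0,0]]' | grep -E 'pos|^force'
python3 -m crank '[[0.2,0,0,15,0,0,0],[0.2,0,0,12,0,0,0],[0.2,0,0,0,0,0,0]]' | grep -E 'pos|^force'
python3 -m crank '[[0.2,0,0,5,0,0,0],[0.2,0,0,2,0,0,0],[0.2,0,0,0,0,0,0]]' | grep -E 'pos|^force'
python3 -m crank '[[0.2,0,0,2,0,0,0],[0.2,0,0,0,0,0,0]]' | grep -E 'pos|^force'
python3 -m crank '[[0.2,0,0,1,0,0,0],[0.2,0,0,0,0,0,0]]' | grep -E 'pos|^force'
```

```text
tcp_pos: [0.4874, 0.2436, 0.056]
force: [0.8, 0.8, -0.5]
tcp_pos: [0.4891, 0.2446, 0.0319]
force: [0.1, 0.4, -0.4]
tcp_pos: [0.489, 0.2452, 0.0251]
force: [1.1, 1.2, 2.2]
tcp_pos: [0.4888, 0.2452, 0.0228]
force: [0.8, 1.7, 2.1]
tcp_pos: [0.4887, 0.2451, 0.0217]
force: [1.8, 0.8, 2.9]
```

```bash

python3 -m crank '[[0.2,0,0,1,0,0,0],[0.2,0,0,0,0,0,0]]' | grep -E 'pos|^force'
python3 -m crank '[[0.2,0,0,2,0,0,0],[0.2,0,0,0,0,0,0]]' | grep -E 'pos|^force'
python3 -m crank '[[0.2,0,0,2,0,0,0],[0.2,0,0,0,0,0,0]]' | grep -E 'pos|^force'
```

```text
tcp_pos: [0.4886, 0.2451, 0.0206]
force: [1.3, 1.9, 4.0]
tcp_pos: [0.4882, 0.2449, 0.0183]
force: [0.1, -0.4, -0.3]
tcp_pos: [0.4881, 0.2448, 0.0162]
force: [-0.1, -0.1, -0.8]
```

```bash

python3 -m crank '[[0.2,0,0,2,0,0,0],[0.2,0,0,0,0,0,0]]' | grep -E 'pos|^force'
python3 -m crank '[[0.62,0,0,0,0,0,0],[0.62,0,0,0,0,0,0],[0.62,0,0,0,0,0,0],[0.62,0,0,0,0,0,0]]' | grep -E 'pos|^force|idth'
python3 -m crank '[[0.62,0,0,-5,0,0,0],[0.62,0,0,-15,0,0,0],[0.62,0,0,-40,0,0,0],[0.62,0,0,-50,0,0,0],[0.62,0,0,-50,0,0,0]]' | grep -E 'pos|^force|idth'
python3 -m crank '[[0.62,-40,10,-30,0,0,0],[0.62,-45,10,0,0,0,0],[0.62,-45,10,0,0,0,0],[0.62,-45,10,0,0,0,0],[0.62,-45,10,0,0,0,0]]' | grep -E 'pos|^force|idth'
python3 -m crank '[[0.62,-45,10,0,0,0,0],[0.62,-45,10,0,0,0,0],[0.62,-40,0,0,0,0,0],[0.62,-40,0,0,0,0,0],[0.62,0,0,0,0,0,0]]' | grep -E 'pos|^force|idth'
python3 - <<'E'
from h import *
a=read_camera("side");b=read_camera("top");cv2.imwrite("pics/x10.png",a);cv2.imwrite("pics/x10t.png",b)
for n,f,(u0,u1,v0,v1) in(("side",a,(275,390,100,190)),("top",b,(150,260,110,240))):
    f=f[v0:v1,u0:u1];h=cv2.cvtColor(f,cv2.COLOR_BGR2HSV)
    m=((h[:,:,1]<100)&(h[:,:,2]>125)).astype(np.uint8)
    k,l,st,ce=cv2.connectedComponentsWithStats(m)
    for i in range(1,k):
        if 30<st[i,4]<700: c=ce[i]+[u0,v0];print(n,st[i],c.round(1),inbox(ray(n,*c,.045)))
chk(a,["a","b","c"]);rel(.434,-.367,.2,76.5);print([a[35:70,u].max(1).tolist() for u in(360,)])
E
```

```text
tcp_pos: [0.4883, 0.2449, 0.0144]
force: [0.2, 0.5, -1.2]
tcp_pos: [0.4886, 0.2451, 0.0147]
force: [0.3, -0.2, -0.6]
width: 0.0562
tcp_pos: [0.4884, 0.2457, 0.1767]
force: [2.4, 0.9, 0.5]
width: 0.0562
tcp_pos: [0.4863, 0.0197, 0.206]
force: [0.8, 0.6, 0.5]
width: 0.0566
tcp_pos: [0.466, -0.1525, 0.2068]
force: [0.2, 1.1, 0.5]
width: 0.0566
side [35 52 12  9 75] [315.1 155.5] (-81, 26)
top [87 23 11 14 40] [242.9 137.4] (-62, -128)
top [ 75  41  20  15 138] [235.  159.3] (-56, -64)
top [ 90  62  20  32 429] [250.3 187.5] (-117, 2)
top [ 48  68  36  18 321] [215.4 186.2] (-24, 22)
top [ 17  80  18  16 195] [176.2 197.4] (71, 77)
top [ 40  87  18  17 226] [198.4 205.8] (7, 85)
top [ 61  90  19  17 227] [221.  208.1] (-54, 76)
top [ 86 106  24  24 237] [251.2 232.6] (-151, 120)
top [  0 110  70  20 563] [174.5 232.4] (50, 170)
a dpx 0 0 score 0.95
b dpx 0 0 score 0.95
c dpx 0 0 score 0.85
tcp [ 0.4665 -0.1492  0.2067] yaw 76.5 tilt [-0.002 -0.005 -1.   ] shift [-219.3   19.3    7.9] wz -0.0 t 39.15 F [-0.3 -0.1 -0.4] w 0.0568
[[90, 88, 87, 88, 86, 86, 88, 87, 87, 87, 85, 85, 90, 86, 74, 45, 48, 47, 55, 50, 50, 52, 54, 51, 51, 54, 51, 52, 55, 54, 51, 51, 52, 54, 53]]
```

All three candles stand in the near bay, at box (71,77), (7,85) and (−54,76). The lid is still back and the remotes unmoved. Remote a next: turn by +88.4° so tool x lies along it, and travel.

```bash

python3 -m crank '[[0.75,0,0,0,0,0,8.5],[0.75,0,0,0,0,0,8.5],[0.75,0,0,0,0,0,8.5],[0.75,0,0,0,0,0,8.5],[0.75,0,0,0,0,0,8.5]]' | grep -E 'pos|^force'
python3 -m crank '[[0.75,0,0,0,0,0,8.5],[0.75,0,0,0,0,0,8.5],[0.75,0,0,0,0,0,8.5],[0.75,0,0,0,0,0,8.5],[0.75,0,0,0,0,0,8.5]]' | grep -E 'pos|^force'
python3 -m crank '[[0.75,0,0,0,0,0,3.4],[0.75,3,44,0,0,0,0],[0.75,3,44,0,0,0,0],[0.75,3,44,0,0,0,0],[0.75,3,44,0,0,0,0]]' | grep -E 'pos|^force'
python3 -m crank '[[0.75,2,44,0,0,0,0],[0.75,0,0,40,0,0,0],[0.75,0,0,40,0,0,0],[0.75,0,0,0,0,0,0],[0.75,0,0,0,0,0,0]]' | grep -E 'pos|^force'
python3 - <<'E'
from h import *
rel(.434,-.367,-.012,-11.9)
for n,f,(u0,u1,v0,v1) in(("side","pics/x10.png",(325,385,110,175)),("top","pics/x10t.png",(185,260,115,185))):
    a=cv2.imread(f)[v0:v1,u0:u1].max(2);m=(a<38).astype(np.uint8)
    m=cv2.morphologyEx(m,cv2.MORPH_CLOSE,np.ones((5,5)));k,l,st,ce=cv2.connectedComponentsWithStats(m)
    for i in range(1,k):
        if st[i,4]>150:
            w=np.array([inbox(ray(n,*(p[::-1]+[u0,v0]),.026)) for p in np.argwhere(l==i)]);print(n,st[i],w.min(0),w.max(0),np.median(w,0))
E
```

```text
tcp_pos: [0.467, -0.1472, 0.2066]
force: [-0.0, 0.6, -0.2]
tcp_pos: [0.4671, -0.1472, 0.2066]
force: [-0.2, -0.1, 0.2]
tcp_pos: [0.4429, -0.3237, 0.2077]
force: [0.2, 0.7, -0.3]
tcp_pos: [0.436, -0.3664, 0.1284]
force: [0.4, 0.2, 1.0]
tcp [ 0.436  -0.3664  0.1284] yaw -11.7 tilt [-0.003 -0.005 -1.   ] shift [ -1.6   0.3 140.4] wz 0.2 t 41.15 F [0.4 0.2 1. ] w 0.0681
side [  0  14  37  32 740] [ -56 -122] [114   8] [ 26.  -62.5]
```

```bash

python3 -m crank '[[0.75,-1,0,45,0,0,0],[0.75,0,0,40,0,0,0],[0.75,0,0,30,0,0,0],[0.75,0,0,10,0,0,0],[0.75,0,0,0,0,0,0]]' | grep -E 'pos|^force'
python3 -m crank '[[0.75,0,0,6,0,0,0],[0.75,0,0,0,0,0,0],[0.75,0,0,0,0,0,0]]' | grep -E 'pos|^force'
python3 -m crank '[[0.75,0,0,4,0,0,0],[0.75,0,0,0,0,0,0],[0.75,0,0,0,0,0,0]]' | grep -E 'pos|^force'
```

```text
tcp_pos: [0.4349, -0.3679, 0.0035]
force: [-0.0, -0.5, 0.8]
tcp_pos: [0.4346, -0.3683, -0.0022]
force: [0.2, -0.1, -0.3]
tcp_pos: [0.4341, -0.3679, -0.0073]
force: [0.6, 0.5, 0.1]
```

```bash

python3 -m crank '[[0.75,0,0,3,0,0,0],[0.75,0,0,2,0,0,0],[0.75,0,0,0,0,0,0]]' | grep -E 'pos|^force'
python3 -m crank '[[0.3,0,0,0,0,0,0],[0.3,0,0,0,0,0,0],[0.3,0,0,0,0,0,0],[0.3,0,0,0,0,0,0]]' 20| grep -E 'pos|orce|idth'
python3 -m crank '[[0.3,0,0,-10,0,0,0],[0.3,0,0,-10,0,0,0],[0.3,0,0,0,0,0,0]]'| grep -E 'pos|orce|width'
```

```text
tcp_pos: [0.4339, -0.3678, -0.0127]
force: [-0.3, -0.6, 0.1]
tcp_pos: [0.4342, -0.368, -0.0122]
force: [0.3, 0.0, -0.5]
width: 0.046
grasp_force: 20.0
tcp_pos: [0.4349, -0.3686, 0.0095]
force: [0.2, 0.2, -0.2]
width: 0.0459
grasp_force: 20.0
```

Remote a is held (46 mm), with its base 12 mm above the reported TCP. Before carrying it, I'll check the box's fit against the divider and walls in the saved top image.

```bash

python3 -m crank '[[0.3,0,0,-40,0,0,0],[0.3,0,0,-50,0,0,0],[0.3,0,0,-50,0,0,0],[0.3,0,0,-50,0,0,0],[0.3,0,-20,-10,0,0,0]]'| grep -E 'pos|orce|width'
python3 - <<'E'
from h import *
a=cv2.GaussianBlur(cv2.imread("pics/x10t.png"),(0,0),.6).astype(int)
def prof(f,r,z):
    return [(t,int(cv2.getRectSubPix(a.astype(np.float32),(1,1),tuple(map(float,proj("top",[*world(*f(t)),z]))))[0,0].mean()),) for t in r]
print("div x=-60",prof(lambda t:(-60,t),range(-20,21,2),.07))
print("div x=60",prof(lambda t:(60,t),range(-20,21,2),.07))
print("outer right x=-60",prof(lambda t:(-60,t),range(-170,-134,2),.078))
print("outer left x=-60",prof(lambda t:(-60,t),range(134,170,2),.078))
print("front y=-100",prof(lambda t:(t,-100),range(-126,-90,2),.078))
print("remote x=0",prof(lambda t:(0,t),range(-146,-10,4),.02))
print("remote x=60",prof(lambda t:(60,t),range(-146,-10,4),.02))
print("remote long",prof(lambda t:(t,-85),range(-100,101,5),.02))
E
```

```text
tcp_pos: [0.4405, -0.3501, 0.2135]
force: [0.7, 0.1, -1.5]
width: 0.0459
grasp_force: 20.0
div x=-60 [(-20, 76), (-18, 76), (-16, 76), (-14, 77), (-12, 77), (-10, 77), (-8, 77), (-6, 79), (-4, 82), (-2, 86), (0, 85), (2, 83), (4, 80), (6, 90), (8, 106), (10, 122), (12, 128), (14, 130), (16, 130), (18, 131), (20, 131)]
div x=60 [(-20, 73), (-18, 74), (-16, 74), (-14, 75), (-12, 74), (-10, 72), (-8, 69), (-6, 61), (-4, 54), (-2, 49), (0, 47), (2, 48), (4, 53), (6, 63), (8, 70), (10, 73), (12, 74), (14, 75), (16, 75), (18, 75), (20, 75)]
outer right x=-60 [(-170, 104), (-168, 104), (-166, 103), (-164, 104), (-162, 103), (-160, 102), (-158, 100), (-156, 97), (-154, 93), (-152, 90), (-150, 87), (-148, 83), (-146, 77), (-144, 71), (-142, 69), (-140, 69), (-138, 71), (-136, 75)]
outer left x=-60 [(134, 79), (136, 80), (138, 78), (140, 74), (142, 68), (144, 67), (146, 74), (148, 84), (150, 94), (152, 108), (154, 132), (156, 156), (158, 167), (160, 167), (162, 163), (164, 160), (166, 159), (168, 160)]
front y=-100 [(-126, 117), (-124, 117), (-122, 115), (-120, 108), (-118, 95), (-116, 75), (-
[... 686 characters left out ...]
-102, 84), (-98, 78), (-94, 65), (-90, 45), (-86, 37), (-82, 38), (-78, 56), (-74, 83), (-70, 88), (-66, 89), (-62, 91), (-58, 91), (-54, 86), (-50, 76), (-46, 73), (-42, 74), (-38, 73), (-34, 74), (-30, 73), (-26, 73), (-22, 73), (-18, 73), (-14, 72)]
remote long [(-100, 56), (-95, 77), (-90, 95), (-85, 115), (-80, 120), (-75, 117), (-70, 117), (-65, 126), (-60, 121), (-55, 92), (-50, 54), (-45, 50), (-40, 50), (-35, 50), (-30, 51), (-25, 58), (-20, 68), (-15, 47), (-10, 42), (-5, 51), (0, 55), (5, 43), (10, 44), (15, 59), (20, 50), (25, 39), (30, 37), (35, 38), (40, 37), (45, 37), (50, 37), (55, 38), (60, 37), (65, 38), (70, 42), (75, 39), (80, 37), (85, 48), (90, 52), (95, 41), (100, 55)]
```

The divider sits at y_b 0, so the box fit holds. remote_in spans y −78..−123 and x about −53..97. Remote a goes to (−3,−41).

```bash

python3 -m crank '[[0.3,0,0,0,0,0,-8.5],[0.3,0,0,0,0,0,-8.5],[0.3,0,0,0,0,0,-8.5],[0.3,0,0,0,0,0,-8.5],[0.3,0,0,0,0,0,-8.5]]' | grep -E 'pos|^force'
python3 -m crank '[[0.3,0,0,0,0,0,-8.5],[0.3,0,0,0,0,0,-8.5],[0.3,0,0,0,0,0,-8.5],[0.3,0,0,0,0,0,-8.5],[0.3,0,0,0,0,0,-8.5]]' | grep -E 'pos|^force'
python3 -m crank '[[0.3,0,0,0,0,0,-3.2],[0.3,40,2,0,0,0,0],[0.3,40,2,0,0,0,0],[0.3,40,2,0,0,0,0],[0.3,40,2,0,0,0,0]]' | grep -E 'pos|^force'
python3 -m crank '[[0.3,40,2,0,0,0,0],[0.3,40,2,0,0,0,0],[0.3,40,2,0,0,0,0],[0.3,40,2,0,0,0,0],[0.3,40,2,0,0,0,0]]' | grep -E 'pos|^force'
python3 -m crank '[[0.3,40,2,0,0,0,0],[0.3,40,2,0,0,0,0],[0.3,40,2,0,0,0,0],[0.3,0,0,0,0,0,0],[0.3,0,0,0,0,0,0]]' | grep -E 'pos|^force|idth'
python3 -c "
from h import *
rel(*world(-3,-41),0,76.5)"
```

```text
tcp_pos: [0.4386, -0.3465, 0.2072]
force: [0.2, 0.1, -1.0]
tcp_pos: [0.4385, -0.3465, 0.2071]
force: [0.0, 0.4, -1.2]
tcp_pos: [0.4839, -0.1915, 0.2062]
force: [1.0, -1.1, -0.8]
tcp_pos: [0.5406, 0.0006, 0.2051]
force: [-0.5, -0.7, -0.8]
tcp_pos: [0.5743, 0.1148, 0.2041]
force: [-0.9, -0.5, -0.3]
width: 0.0456
tcp [0.5743 0.1148 0.2041] yaw 76.5 tilt [-0.003 -0.006 -1.   ] shift [ 43.7   2.5 203.8] wz 0.0 t 46.25 F [-0.9 -0.5 -0.3] w 0.0456
```

```bash

python3 -m crank '[[0.3,22,1,0,0,0,0],[0.3,22,1,40,0,0,0],[0.3,0,0,40,0,0,0],[0.3,0,0,30,0,0,0],[0.3,0,0,0,0,0,0]]' | grep -E 'pos|^force'
python3 -c "
from h import *
rel(*world(-3,-41),0,76.5)"
```

```text
tcp_pos: [0.5838, 0.1541, 0.0908]
force: [-0.4, -1.1, -0.2]
tcp [0.5838 0.1541 0.0908] yaw 76.4 tilt [-0.009 -0.007 -1.   ] shift [ 2.8  2.7 90.7] wz -0.1 t 46.75 F [-0.4 -1.1 -0.2] w 0.0457
```

```bash

python3 -m crank '[[0.3,1,2,20,0,0,0],[0.3,0,0,20,0,0,0],[0.3,0,0,20,0,0,0],[0.3,0,0,0,0,0,0]]' | grep -E 'pos|^force'
python3 -m crank '[[0.3,0,0,10,0,0,0],[0.3,0,0,8,0,0,0],[0.3,0,0,0,0,0,0]]' | grep -E 'pos|^force'
python3 -c "
from h import *
rel(*world(-3,-41),-.003,76.5)"
```

```text
tcp_pos: [0.5881, 0.1547, 0.034]
force: [-0.3, 0.1, -0.2]
tcp_pos: [0.5886, 0.1554, 0.0161]
force: [-0.0, -0.0, -1.1]
tcp [0.5886 0.1554 0.0161] yaw 76.4 tilt [-0.003 -0.006 -1.   ] shift [-0.3 -2.4 19.2] wz -0.1 t 47.45 F [-0.  -0.  -1.1] w 0.0461
```

```bash

python3 -m crank '[[0.3,0,-2,6,0,0,0],[0.3,0,0,5,0,0,0],[0.3,0,0,0,0,0,0]]' | grep -E 'pos|^force'
python3 -m crank '[[0.3,0,0,4,0,0,0],[0.3,0,0,0,0,0,0]]' | grep -E 'pos|^force'
python3 -m crank '[[0.3,0,0,2,0,0,0],[0.3,0,0,0,0,0,0]]' | grep -E 'pos|^force'
```

```text
tcp_pos: [0.5864, 0.1559, 0.0048]
force: [-0.0, -0.3, -1.7]
tcp_pos: [0.5867, 0.1559, 0.001]
force: [-0.6, -0.3, -0.7]
tcp_pos: [0.5868, 0.1559, -0.0008]
force: [-0.1, -0.6, -1.1]
```

```bash

python3 -m crank '[[0.3,0,0,2,0,0,0],[0.3,0,0,0,0,0,0]]' | grep -E 'pos|^force'
python3 -m crank '[[0.3,0,0,1,0,0,0],[0.3,0,0,0,0,0,0]]' | grep -E 'pos|^force'
python3 -m crank '[[0.55,0,0,0,0,0,0],[0.55,0,0,0,0,0,0],[0.55,0,0,0,0,0,0]]' | grep -E 'pos|^force|idth'
python3 -m crank '[[0.55,0,0,-5,0,0,0],[0.55,0,0,-10,0,0,0],[0.55,0,0,-25,0,0,0],[0.55,0,0,-45,0,0,0],[0.55,0,0,-50,0,0,0]]' | grep -E 'pos|^force|idth'
python3 -m crank '[[0.65,-20,0,-50,0,0,0],[0.65,-40,0,-20,0,0,0],[0.65,-40,0,0,0,0,0],[0.65,-40,0,0,0,0,0],[0.65,-40,0,0,0,0,0]]' | grep -E 'pos|^force|idth'
python3 -m crank '[[0.65,-40,0,0,0,0,0],[0.65,-40,0,0,0,0,0],[0.65,0,0,0,0,0,0]]' | grep -E 'pos|^force|idth'
python3 - <<'E'
from h import *
a=read_camera("side");b=read_camera("top");cv2.imwrite("pics/x11.png",a);cv2.imwrite("pics/x11t.png",b)
chk(a,["b","c"])
f=b.astype(np.float32).mean(2)
def prof(g,r,z,cam="top"): return [(t,int(cv2.getRectSubPix(f,(1,1),tuple(map(float,proj(cam,[*world(*g(t)),z]))))[0,0])) for t in r]
print("x=60",prof(lambda t:(60,t),range(-146,1,4),.02));print("x=-30",prof(lambda t:(-30,t),range(-146,1,4),.02))
print("long",prof(lambda t:(t,-30),range(-110,111,6),.028))
rel(.436,-.1,.1,-.7)
E
```

```text
tcp_pos: [0.5867, 0.1559, -0.0028]
force: [-0.3, 0.0, -0.9]
tcp_pos: [0.5869, 0.1559, -0.0037]
force: [-0.2, -0.8, -0.3]
tcp_pos: [0.5879, 0.1557, -0.0034]
force: [4.4, -2.8, -2.9]
width: 0.0501
tcp_pos: [0.5859, 0.1565, 0.1326]
force: [1.8, -0.3, -0.3]
width: 0.0501
tcp_pos: [0.5444, -0.0177, 0.1998]
force: [0.3, -1.7, -0.1]
width: 0.0592
tcp_pos: [0.5253, -0.0979, 0.2001]
force: [0.0, 0.1, 0.5]
width: 0.0591
b dpx 0 0 score 0.94
c dpx 0 0 score 0.84
x=60 [(-146, 64), (-142, 85), (-138, 92), (-134, 89), (-130, 76), (-126, 71), (-122, 45), (-118, 39), (-114, 41), (-110, 64), (-106, 86), (-102, 91), (-98, 83), (-94, 68), (-90, 46), (-86, 39), (-82, 36), (-78, 53), (-74, 74), (-70, 74), (-66, 63), (-62, 38), (-58, 37), (-54, 45), (-50, 70), (-46, 85), (-42, 87), (-38, 74), (-34, 57), (-30, 38), (-26, 36), (-22, 34), (-18, 51), (-14, 72), (-10, 68), (-6, 57), (-2, 54)]
x=-30 [(-146, 65), (-142, 78), (-138, 94), (-134, 90), (-130, 81), (-126, 74), (-122, 55), (-118, 51), (-114, 50), (-110, 53), (-106, 52), (-102, 53), (-98, 53), (-94, 53), (-90, 55), (-86, 54), (-82, 53), (-78, 75), (-74, 83), (-70, 77), (-66, 68), (-62, 60), (-58, 106), (-54, 119), (-50, 76), (-46, 100), (-42, 118), (-38, 86), (-34, 60), (-30, 76), (-26, 63), (-22, 44), (-18, 54), (-14, 76), (-10, 81), (-6, 89), (-2, 81)]
long [(-110, 138), (-104, 138), (-98, 134), (-92, 128), (-86, 135), (-80, 62), (-74, 47), (-68, 47), (-62, 47), (-56, 69), (-50, 62), (-44, 45), (-38, 55), (-32, 73), (-26, 46), (-20, 44), (-14, 75), (-8, 56), (-2, 40), (4, 39), (10, 38), (16, 38), (22, 39), (28, 37), (34, 35), (40, 51), (46, 72), (52, 61), (58, 40), (64, 38), (70, 70), (76, 46), (82, 61), (88, 76), (94, 75), (100, 69), (106, 44)]
tcp [ 0.5262 -0.0948  0.1999] yaw 76.3 tilt [-0.002 -0.005 -1.   ] shift [-25.9 -86.3 100.1] wz 77.0 t 50.25 F [-0.4  0.  -0.3] w 0.059
```

Remote a lies at y_b −18..−64, flat, and remote_in hasn't moved. Remote b next; I'll set it on top of remote_in, since the floor is not wide enough for four.

```bash

python3 -m crank '[[0.7,0,0,0,0,0,8.5],[0.7,0,0,0,0,0,8.5],[0.7,0,0,0,0,0,8.5],[0.7,0,0,0,0,0,8.5],[0.7,0,0,0,0,0,8.5]]' | grep -E 'pos|^force'
python3 -m crank '[[0.7,0,0,0,0,0,8.5],[0.7,0,0,0,0,0,8.5],[0.7,0,0,0,0,0,8.5],[0.7,0,0,0,0,0,8.5],[0.7,0,0,0,0,0,0.5]]' | grep -E 'pos|^force'
python3 -m crank '[[0.7,-30,2,20,0,0,0],[0.7,-30,2,40,0,0,0],[0.7,-30,2,40,0,0,0],[0.7,0,0,0,0,0,0],[0.7,0,0,0,0,0,0]]' | grep -E 'pos|^force'
python3 -c "
from h import *
rel(.436,-.1,-.012,-.7)"
```

```text
tcp_pos: [0.5267, -0.0928, 0.1997]
force: [0.2, 0.2, -0.6]
tcp_pos: [0.5267, -0.093, 0.1996]
force: [0.2, -1.0, -0.3]
tcp_pos: [0.4357, -0.0992, 0.0994]
force: [1.4, -0.1, 0.1]
tcp [ 0.4357 -0.0992  0.0994] yaw -0.4 tilt [-0.004 -0.005 -1.   ] shift [  0.7   0.2 111.4] wz 0.3 t 51.75 F [ 1.4 -0.1  0.1] w 0.0635
```

```bash

python3 -m crank '[[0.7,0,0,40,0,0,0],[0.7,0,0,35,0,0,0],[0.7,0,0,20,0,0,0],[0.7,0,0,10,0,0,0],[0.7,0,0,0,0,0,0]]' | grep -E 'pos|^force'
python3 -m crank '[[0.7,0,0,5,0,0,0],[0.7,0,0,3,0,0,0],[0.7,0,0,0,0,0,0],[0.7,0,0,0,0,0,0]]' | grep -E 'pos|^force'
python3 -m crank '[[0.3,0,0,0,0,0,0],[0.3,0,0,0,0,0,0],[0.3,0,0,0,0,0,0],[0.3,0,0,0,0,0,0]]' 20| grep -E 'pos|orce|idth'
python3 -m crank '[[0.3,0,0,-10,0,0,0],[0.3,0,0,-10,0,0,0],[0.3,0,0,0,0,0,0]]'| grep -E 'pos|orce|width'
```

```text
tcp_pos: [0.437, -0.1004, -0.0056]
force: [-0.4, -1.0, 0.3]
tcp_pos: [0.4363, -0.1007, -0.0129]
force: [0.0, -0.1, -0.5]
tcp_pos: [0.4361, -0.1006, -0.0132]
force: [-0.3, 0.3, 2.7]
width: 0.0396
grasp_force: 20.0
tcp_pos: [0.4369, -0.1007, 0.0081]
force: [0.6, -0.3, -1.0]
width: 0.04
grasp_force: 19.9
```

```bash

python3 -m crank '[[0.3,0,0,-40,0,0,0],[0.3,0,0,-50,0,0,0],[0.3,0,0,-50,0,0,0],[0.3,0,0,-45,0,0,0],[0.3,0,0,0,0,0,-8.5]]'| grep -E 'pos|width'
python3 -m crank '[[0.3,0,0,0,0,0,-8.5],[0.3,0,0,0,0,0,-8.5],[0.3,0,0,0,0,0,-8.5],[0.3,0,0,0,0,0,-8.5],[0.3,0,0,0,0,0,-8.5]]' | grep -E 'pos|^force'
python3 -m crank '[[0.3,0,0,0,0,0,-8.5],[0.3,0,0,0,0,0,-8.5],[0.3,0,0,0,0,0,-8.5],[0.3,0,0,0,0,0,-0.5],[0.3,30,15,0,0,0,0]]' | grep -E 'pos|^force'
python3 -m crank '[[0.3,38,18,0,0,0,0],[0.3,38,18,0,0,0,0],[0.3,38,18,0,0,0,0],[0.3,38,18,0,0,0,0],[0.3,38,18,0,0,0,0]]' | grep -E 'pos|^force'
python3 -m crank '[[0.3,38,18,0,0,0,0],[0.3,38,18,0,0,0,0],[0.3,0,0,0,0,0,0],[0.3,0,0,0,0,0,0]]' | grep -E 'pos|^force|idth'
python3 -c "
from h import *
rel(*world(15,-101),0.013,76.5)"
```

```text
tcp_pos: [0.4392, -0.1003, 0.1972]
width: 0.0397
tcp_pos: [0.4363, -0.0993, 0.1918]
force: [0.1, -0.3, -1.2]
tcp_pos: [0.4569, -0.075, 0.1916]
force: [1.2, -0.7, -1.2]
tcp_pos: [0.591, 0.0914, 0.1903]
force: [0.6, -1.5, -0.2]
tcp_pos: [0.643, 0.1558, 0.1892]
force: [-0.6, 0.3, -1.0]
width: 0.0396
tcp [0.643  0.1558 0.1892] yaw 76.3 tilt [-0.003 -0.006 -1.   ] shift [  5.6   5.1 176.1] wz -0.2 t 55.75 F [-0.6  0.3 -1. ] w 0.0396
```

```bash

python3 -m crank '[[0.3,5,5,30,0,0,0],[0.3,0,0,40,0,0,0],[0.3,0,0,35,0,0,0],[0.3,0,0,25,0,0,0],[0.3,0,0,0,0,0,0]]' | grep -E 'pos|^force'
python3 -m crank '[[0.3,0,0,15,0,0,0],[0.3,0,0,10,0,0,0],[0.3,0,0,0,0,0,0],[0.3,0,0,0,0,0,0]]' | grep -E 'pos|^force'
python3 -c "
from h import *
rel(*world(15,-101),0.013,76.5)"
```

```text
tcp_pos: [0.6459, 0.1566, 0.0567]
force: [-0.9, -0.5, -0.6]
tcp_pos: [0.649, 0.158, 0.0353]
force: [0.4, 0.7, 0.2]
tcp [0.649  0.158  0.0353] yaw 76.4 tilt [-0.002 -0.006 -1.   ] shift [ 1.  -0.6 22.3] wz -0.1 t 56.65 F [0.4 0.7 0.2] w 0.0398
```

```bash

python3 -m crank '[[0.3,0,0,10,0,0,0],[0.3,0,0,6,0,0,0],[0.3,0,0,0,0,0,0]]' | grep -E 'pos|^force'
python3 -m crank '[[0.3,0,0,3,0,0,0],[0.3,0,0,0,0,0,0]]' | grep -E 'pos|^force'
python3 -m crank '[[0.3,0,0,2,0,0,0],[0.3,0,0,0,0,0,0]]' | grep -E 'pos|^force'
python3 -m crank '[[0.3,0,0,1,0,0,0],[0.3,0,0,0,0,0,0]]' | grep -E 'pos|^force'
```

```text
tcp_pos: [0.6481, 0.1578, 0.0176]
force: [-0.5, -0.9, -0.6]
tcp_pos: [0.6486, 0.1579, 0.0154]
force: [-0.8, 0.4, -0.4]
tcp_pos: [0.6487, 0.1579, 0.0136]
force: [0.0, -0.5, -0.6]
tcp_pos: [0.6488, 0.1579, 0.0129]
force: [-0.9, -0.9, -0.6]
```

```bash

python3 -m crank '[[0.3,0,0,1,0,0,0],[0.3,0,0,0,0,0,0]]' | grep -E 'pos|^force'
python3 -m crank '[[0.5,0,0,0,0,0,0],[0.5,0,0,0,0,0,0],[0.5,0,0,0,0,0,0]]' | grep -E 'pos|^force|idth'
python3 -m crank '[[0.5,0,0,-5,0,0,0],[0.5,0,0,-10,0,0,0],[0.5,0,0,-25,0,0,0],[0.5,0,0,-45,0,0,0],[0.5,0,0,-50,0,0,0]]' | grep -E 'pos|^force|idth'
python3 -m crank '[[0.5,-20,-10,-50,0,0,0],[0.5,-38,-15,-10,0,0,0],[0.5,-40,-15,0,0,0,0],[0.5,-40,-15,0,0,0,0],[0.5,-40,-15,0,0,0,0]]' | grep -E 'pos|^force|idth'
python3 -m crank '[[0.65,-40,-15,0,0,0,0],[0.65,-40,-15,0,0,0,0],[0.65,-40,-15,0,0,0,0],[0.65,-40,-15,0,0,0,0],[0.65,0,0,0,0,0,0]]' | grep -E 'pos|^force|idth'
python3 - <<'E'
from h import *
a=read_camera("side");b=read_camera("top");cv2.imwrite("pics/x12.png",a);cv2.imwrite("pics/x12t.png",b)
chk(a,["c"])
f=b.astype(np.float32).mean(2)
def prof(g,r,z,cam="top"): return [(t,int(cv2.getRectSubPix(f,(1,1),tuple(map(float,proj(cam,[*world(*g(t)),z]))))[0,0])) for t in r]
print("x=-40",prof(lambda t:(-40,t),range(-146,-50,4),.044))
print("long",prof(lambda t:(t,-115),range(-110,111,6),.044))
rel(.42,-.245,.1,-5.6)
E
```

```text
tcp_pos: [0.6488, 0.158, 0.0126]
force: [-5.0, -0.1, 12.0]
tcp_pos: [0.6488, 0.1578, 0.0116]
force: [-0.4, 0.4, -0.4]
width: 0.0455
tcp_pos: [0.6482, 0.1585, 0.1481]
force: [1.1, -0.4, 0.4]
width: 0.0453
tcp_pos: [0.5396, 0.0028, 0.2046]
force: [1.1, -0.6, -0.7]
width: 0.0454
tcp_pos: [0.4424, -0.1407, 0.2054]
force: [-0.2, 1.1, -0.3]
width: 0.0589
c dpx 0 0 score 0.86
x=-40 [(-146, 67), (-142, 62), (-138, 62), (-134, 74), (-130, 74), (-126, 75), (-122, 65), (-118, 45), (-114, 45), (-110, 46), (-106, 46), (-102, 47), (-98, 47), (-94, 47), (-90, 47), (-86, 48), (-82, 44), (-78, 48), (-74, 75), (-70, 76), (-66, 74), (-62, 60), (-58, 59), (-54, 91)]
long [(-110, 66), (-104, 55), (-98, 82), (-92, 103), (-86, 114), (-80, 95), (-74, 76), (-68, 91), (-62, 87), (-56, 62), (-50, 39), (-44, 45), (-38, 46), (-32, 51), (-26, 109), (-20, 66), (-14, 71), (-8, 81), (-2, 41), (4, 71), (10, 61), (16, 35), (22, 36), (28, 35), (34, 35), (40, 39), (46, 54), (52, 48), (58, 40), (64, 34), (70, 34), (76, 35), (82, 35), (88, 37), (94, 63), (100, 46), (106, 41)]
tcp [ 0.4446 -0.1382  0.2053] yaw 76.3 tilt [-0.001 -0.006 -1.   ] shift [-108.9    1.4  106. ] wz 81.9 t 59.65 F [0.3 0.3 0.5] w 0.0592
```

Remote b is resting on remote_in and c is unmoved. Remote c next.

```bash

python3 -m crank '[[0.7,0,0,0,0,0,8.5],[0.7,0,0,0,0,0,8.5],[0.7,0,0,0,0,0,8.5],[0.7,0,0,0,0,0,8.5],[0.7,0,0,0,0,0,8.5]]' | grep -E 'pos|^force'
python3 -m crank '[[0.7,0,0,0,0,0,8.5],[0.7,0,0,0,0,0,8.5],[0.7,0,0,0,0,0,8.5],[0.7,0,0,0,0,0,8.5],[0.7,0,0,0,0,0,5.4]]' | grep -E 'pos|^force'
python3 -m crank '[[0.7,-5,36,0,0,0,0],[0.7,-5,36,40,0,0,0],[0.7,-4,36,40,0,0,0],[0.7,0,0,0,0,0,0],[0.7,0,0,0,0,0,0]]' | grep -E 'pos|^force'
python3 - <<'E'
from h import *
rel(.42,-.245,-.012,-5.6)
a=read_camera("top");v0,v1,u0,u1=200,252,340,378
m=(a[v0:v1,u0:u1].max(2)<80).astype(np.uint8);m=cv2.morphologyEx(m,cv2.MORPH_CLOSE,np.ones((5,5)));k,l,st,ce=cv2.connectedComponentsWithStats(m);print(st[1:])
E
```

```text
tcp_pos: [0.4455, -0.1364, 0.2049]
force: [0.1, 1.0, 0.5]
tcp_pos: [0.4455, -0.1365, 0.2049]
force: [-1.0, -0.1, -0.1]
tcp_pos: [0.4217, -0.2383, 0.1308]
force: [1.8, 0.6, 0.6]
tcp [ 0.4217 -0.2383  0.1308] yaw -5.5 tilt [-0.003 -0.005 -1.   ] shift [ -0.7   6.2 142.8] wz 0.1 t 61.15 F [1.8 0.6 0.6] w 0.0639
[[ 0  7  6 10 27]
 [ 0 21  8 13 80]
 [11 34 12  8 57]]
```

```bash

python3 -m crank '[[0.7,0,5,40,0,0,0],[0.7,0,0,40,0,0,0],[0.7,0,0,30,0,0,0],[0.7,0,0,20,0,0,0],[0.7,0,0,0,0,0,0]]' | grep -E 'pos|^force'
python3 -m crank '[[0.7,0,0,7,0,0,0],[0.7,0,0,0,0,0,0],[0.7,0,0,0,0,0,0]]' | grep -E 'pos|^force'
python3 -m crank '[[0.7,0,0,4,0,0,0],[0.7,0,0,0,0,0,0],[0.7,0,0,0,0,0,0]]' | grep -E 'pos|^force'
```

```text
tcp_pos: [0.4209, -0.2431, 0.0003]
force: [0.4, 0.5, -0.0]
tcp_pos: [0.4213, -0.2448, -0.0049]
force: [0.7, -0.3, -0.4]
tcp_pos: [0.4206, -0.2447, -0.0098]
force: [-0.8, -0.1, 0.0]
```

```bash

python3 -m crank '[[0.7,0,0,2,0,0,0],[0.7,0,0,0,0,0,0],[0.7,0,0,0,0,0,0]]' | grep -E 'pos|^force'
python3 -m crank '[[0.7,0,0,1,0,0,0],[0.7,0,0,0,0,0,0],[0.7,0,0,0,0,0,0]]' | grep -E 'pos|^force'
```

```text
tcp_pos: [0.4205, -0.2447, -0.0119]
force: [-0.1, 1.0, -0.7]
tcp_pos: [0.4206, -0.2446, -0.0129]
force: [-1.5, 0.2, 0.2]
```

```bash

python3 -m crank '[[0.7,0,0,2,0,0,0],[0.7,0,0,0,0,0,0]]' | grep -E 'pos|^force'
python3 -m crank '[[0.7,0,0,1,0,0,0],[0.7,0,0,0,0,0,0]]' | grep -E 'pos|^force'
python3 -m crank '[[0.7,0,0,1,0,0,0],[0.7,0,0,0,0,0,0]]' | grep -E 'pos|^force'
python3 -m crank '[[0.3,0,0,0,0,0,0],[0.3,0,0,0,0,0,0],[0.3,0,0,0,0,0,0],[0.3,0,0,0,0,0,0]]' 12| grep -E 'pos|orce|idth'
```

```text
tcp_pos: [0.4205, -0.2446, -0.0151]
force: [-0.2, 0.4, 0.3]
tcp_pos: [0.4205, -0.2447, -0.016]
force: [0.4, -1.0, -0.4]
tcp_pos: [0.4205, -0.2447, -0.017]
force: [0.1, 0.5, 1.4]
tcp_pos: [0.4206, -0.2447, -0.0169]
force: [0.3, -0.7, 0.5]
width: 0.0372
grasp_force: 12.0
```

```bash

python3 -m crank '[[0.3,0,0,-20,0,0,0],[0.3,0,0,-45,0,0,0],[0.3,0,0,-50,0,0,0],[0.3,0,0,-50,0,0,0],[0.3,0,0,-45,0,0,0]]'| grep -E 'pos|width'
python3 -m crank '[[0.3,0,0,0,0,0,-8.5],[0.3,0,0,0,0,0,-8.5],[0.3,0,0,0,0,0,-8.5],[0.3,0,0,0,0,0,-8.5],[0.3,0,0,0,0,0,-8.5]]' | grep -E 'width|orce'
python3 -m crank '[[0.3,0,0,0,0,0,-8.5],[0.3,0,0,0,0,0,-8.5],[0.3,0,0,0,0,0,-8.5],[0.3,0,0,0,0,0,-8.5],[0.3,0,0,0,0,0,-5.4]]' | grep -E 'pos|^force'
python3 -m crank '[[0.3,40,7,0,0,0,0],[0.3,40,7,0,0,0,0],[0.3,40,7,0,0,0,0],[0.3,40,7,0,0,0,0],[0.3,40,7,0,0,0,0]]' | grep -E 'pos|^force'
python3 -m crank '[[0.3,40,7,0,0,0,0],[0.3,40,7,0,0,0,0],[0.3,40,7,0,0,0,0],[0.3,40,7,0,0,0,0],[0.3,40,7,0,0,0,0]]' | grep -E 'pos|^force'
python3 -m crank '[[0.3,15,0,20,0,0,0],[0.3,0,0,20,0,0,0],[0.3,0,0,0,0,0,0],[0.3,0,0,0,0,0,0]]' | grep -E 'pos|^force|idth'
python3 -c "
from h import *
rel(*world(-10,-41),0.0115,76.5)"
```

```text
tcp_pos: [0.4208, -0.2433, 0.1957]
width: 0.038
force: [-0.7, 0.1, -0.0]
width: 0.0376
grasp_force: 12.0
tcp_pos: [0.4209, -0.2434, 0.193]
force: [1.2, 0.5, -0.3]
tcp_pos: [0.5023, -0.0557, 0.1919]
force: [0.4, 0.1, 0.2]
tcp_pos: [0.5833, 0.1306, 0.1905]
force: [0.7, 0.2, -0.6]
tcp_pos: [0.5863, 0.1429, 0.1507]
force: [-0.1, -0.2, -0.2]
width: 0.0377
tcp [0.5863 0.1429 0.1507] yaw 76.4 tilt [-0.003 -0.006 -1.   ] shift [  6.1  -2.9 139.2] wz -0.1 t 66.8 F [-0.1 -0.2 -0.2] w 0.0377
```

```bash

python3 -m crank '[[0.3,6,-3,40,0,0,0],[0.3,0,0,40,0,0,0],[0.3,0,0,25,0,0,0],[0.3,0,0,15,0,0,0],[0.3,0,0,0,0,0,0]]' | grep -E 'pos|^force'
python3 -m crank '[[0.3,0,0,5,0,0,0],[0.3,0,0,0,0,0,0],[0.3,0,0,0,0,0,0]]' | grep -E 'pos|^force'
python3 -c "
from h import *
rel(*world(-10,-41),0.0115,76.5)"
python3 -m crank '[[0.3,0,0,6,0,0,0],[0.3,0,0,0,0,0,0]]' | grep -E 'pos|^force'
```

```text
tcp_pos: [0.5842, 0.1484, 0.0298]
force: [0.1, -0.0, 0.4]
tcp_pos: [0.5854, 0.149, 0.0266]
force: [-0.8, 0.6, -0.9]
tcp [0.5854 0.149  0.0266] yaw 76.4 tilt [-0.001 -0.005 -1.   ] shift [-0.4 -0.8 15.1] wz -0.1 t 67.6 F [-0.8  0.6 -0.9] w 0.0377
tcp_pos: [0.5845, 0.149, 0.0192]
force: [-0.0, 0.7, -0.1]
```

```bash

python3 -m crank '[[0.3,0,0,4,0,0,0],[0.3,0,0,0,0,0,0]]' | grep -E 'pos|^force'
python3 -m crank '[[0.3,0,0,2,0,0,0],[0.3,0,0,0,0,0,0]]' | grep -E 'pos|^force'
python3 -m crank '[[0.3,0,0,1,0,0,0],[0.3,0,0,0,0,0,0]]' | grep -E 'pos|^force'
```

```text
tcp_pos: [0.5844, 0.1489, 0.015]
force: [0.3, 0.2, -1.3]
tcp_pos: [0.5846, 0.1489, 0.0133]
force: [0.7, -0.5, -0.7]
tcp_pos: [0.5847, 0.1489, 0.0124]
force: [0.3, -0.1, 0.3]
```

```bash

python3 -m crank '[[0.48,0,0,0,0,0,0],[0.48,0,0,0,0,0,0],[0.48,0,0,0,0,0,0]]' | grep -E 'pos|^force|idth'
python3 -m crank '[[0.48,0,0,-5,0,0,0],[0.48,0,0,-10,0,0,0],[0.48,0,0,-25,0,0,0],[0.48,0,0,-45,0,0,0],[0.48,0,0,-50,0,0,0]]' | grep -E 'pos|^force|idth'
python3 -m crank '[[0,-20,-10,-50,0,0,0],[0,-38,-10,-10,0,0,0],[0,-40,-10,0,0,0,0],[0,-40,-10,0,0,0,0],[0,-40,-10,0,0,0,0]]' | grep -E 'pos|^force|idth'
python3 -m crank '[[0,-40,-10,0,0,0,0],[0,-40,-10,0,0,0,0],[0,-20,0,0,0,0,0],[0,0,0,0,0,0,0]]' | grep -E 'pos|^force|idth'
python3 - <<'E'
from h import *
a=read_camera("side");b=read_camera("top");cv2.imwrite("pics/x13.png",a);cv2.imwrite("pics/x13t.png",b)
cv2.imwrite("pics/c12.png",np.hstack([cv2.resize(a[30:330,255:455],None,fx=1.9,fy=1.9),cv2.resize(b[90:290,140:360],(418,380)).repeat(1,0)[:570] if 0 else cv2.copyMakeBorder(cv2.resize(b[90:290,140:360],(418,380)),0,190,0,0,cv2.BORDER_CONSTANT)]))
rel(.5,-.1,.2,76.5)
E
```

```text
tcp_pos: [0.5847, 0.1489, 0.0126]
force: [-0.8, 0.7, 0.0]
width: 0.0435
tcp_pos: [0.5842, 0.1495, 0.149]
force: [1.4, -0.5, -0.1]
width: 0.044
tcp_pos: [0.4951, -0.0109, 0.2053]
force: [0.7, -1.1, -0.6]
width: 0.0063
tcp_pos: [0.4524, -0.1044, 0.2059]
force: [1.0, -0.4, 0.2]
width: 0.0004
tcp [ 0.4531 -0.1024  0.2055] yaw 76.3 tilt [-0.001 -0.006 -1.   ] shift [13.4 45.   5.5] wz -0.2 t 70.2 F [-0.6  0.1 -1.1] w 0.0004
```

View pics/c12.png

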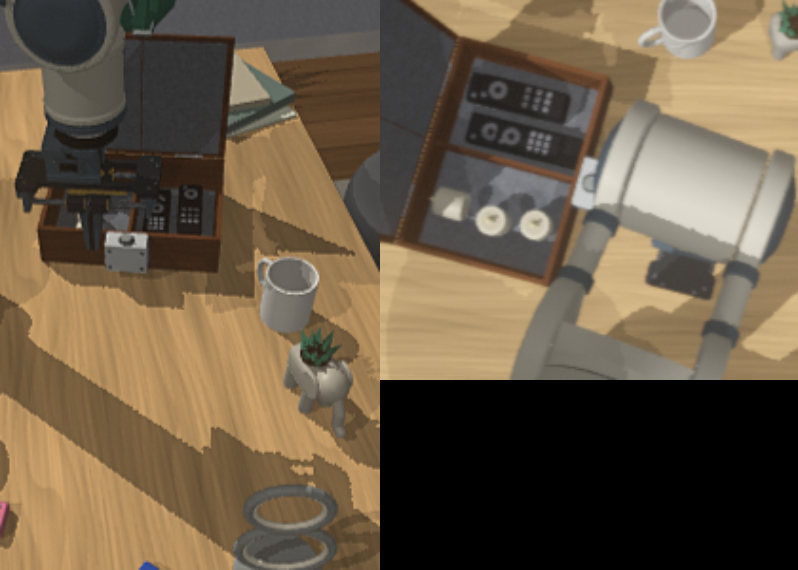

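The picture shows every item inside: the remotes in the far bay with remote_in, stacked two on two, and the candles in the near bay at right panel (450,203), (492,220) and (535,225). The rearmost looks to be lying over, but it is wholly inside the bay. The table is clear apart from the look-alikes and bystanders.

Now I go over and behind the lid to close it.

```bash

python3 -m crank '[[0,0,0,-40,0,0,0],[0,0,0,-40,0,0,0],[0,0,0,-40,0,0,0],[0,0,0,-35,0,0,0],[0,30,2,0,0,0,0]]'| grep -E 'pos|^force'
python3 -m crank '[[0,40,2,0,0,0,0],[0,40,2,0,0,0,0],[0,40,3,0,0,0,0],[0,40,2,0,0,0,0],[0,40,3,0,0,0,0]]'| grep -E 'pos|^force'
python3 -m crank '[[0,40,2,0,0,0,0],[0,40,2,0,0,0,0],[0,40,3,0,0,0,0],[0,40,2,0,0,0,0],[0,40,3,0,0,0,0]]'| grep -E 'pos|^force'
python3 -m crank '[[0,40,2,0,0,0,0],[0,0,0,0,0,0,0],[0,0,0,0,0,0,0]]'| grep -E 'pos|^force'
cat >> h.py <<'E'
def dnow():
    s=sense();H=C+ux*.11;p=s["tcp_pos"][:2]-H;print("d",round(float(-p@ux)*1000,1),"lat",round(float(p@uy)*1000,1),"tip z",round(s["tcp_pos"][2]*1000+20,1),"F",s["force"].round(1),"t",round(s["t"],1))
E
python3 -c "
from h import *
dnow();rel(.5917,.3528,.23,76.5)"
```

```text
tcp_pos: [0.4641, -0.0735, 0.3646]
force: [0.9, 0.5, -1.5]
tcp_pos: [0.5208, 0.1219, 0.3588]
force: [1.2, 0.2, 0.9]
tcp_pos: [0.579, 0.3136, 0.3575]
force: [1.2, -0.2, -0.1]
tcp_pos: [0.5902, 0.3506, 0.3565]
force: [-0.1, -0.7, 1.0]
d -77.6 lat 0.6 tip z 376.5 F [-0.1 -0.7  1. ] t 72.0
tcp [0.5902 0.3506 0.3565] yaw 76.6 tilt [-0.003 -0.006 -1.   ] shift [  3.3   1.2 126.5] wz 0.1 t 72.0 F [-0.1 -0.7  1. ] w 0.0004
```

```bash

python3 -m crank '[[0,6,1,20,0,0,0],[0,2,0,30,0,0,0],[0,0,0,30,0,0,0],[0,0,0,20,0,0,0],[0,0,0,0,0,0,0]]'| grep -E 'pos|^force'
python3 -m crank '[[0,0,0,14,0,0,0],[0,0,0,10,0,0,0],[0,0,0,0,0,0,0]]'| grep -E 'pos|^force'
python3 -c "
from h import *
dnow()"
python3 -m crank '[[0,-5,0,0,0,0,0],[0,-5,0,0,0,0,0],[0,-5,0,0,0,0,0],[0,0,0,0,0,0,0]]'| grep -E '^force'
python3 -m crank '[[0,-6,0,0,0,0,0],[0,-6,0,0,0,0,0],[0,-6,0,0,0,0,0],[0,-6,0,0,0,0,0]]'| grep -E '^force'
python3 -c "
from h import *
dnow();a=read_camera('side');cv2.imwrite('pics/x14.png',a);print(a[35:70,360].max(1).tolist())"
```

```text
tcp_pos: [0.5919, 0.3546, 0.2547]
force: [-0.7, 0.2, 0.1]
tcp_pos: [0.5932, 0.3553, 0.2328]
force: [0.4, 0.8, -1.0]
d -82.9 lat -1.2 tip z 252.8 F [ 0.4  0.8 -1. ] t 72.8
force: [0.0, -0.4, -0.5]
force: [-0.5, -0.9, 0.4]
d -43.8 lat -1.4 tip z 253.2 F [-0.5 -0.9  0.4] t 73.6
[88, 86, 86, 84, 83, 83, 84, 84, 85, 84, 80, 82, 85, 85, 85, 89, 79, 48, 47, 44, 45, 47, 49, 47, 49, 51, 49, 49, 50, 47, 47, 52, 50, 47, 48]
```

The lid is moving forward (edge row 49.5 → 51.5). Continuing over the top.

```bash

python3 -m crank '[[0,-10,0,-1,0,0,0],[0,-10,0,-1,0,0,0],[0,-10,0,-1,0,0,0],[0,-10,0,-2,0,0,0],[0,-10,0,-2,0,0,0]]'| grep -E '^force'
python3 -m crank '[[0,-10,0,-2,0,0,0],[0,-10,0,-1,0,0,0],[0,-10,0,0,0,0,0],[0,-9,0,0,0,0,0],[0,0,0,0,0,0,0]]'| grep -E '^force'
python3 -c "
from h import *
dnow();a=read_camera('side');cv2.imwrite('pics/x15.png',a);print(a[35:120,368].max(1).tolist())
for th in (1.4,1.2,1.0):
  e=np.array([*world(110,-155),.078])-np.array([*ux,0])*.22*np.cos(th)+[0,0,.22*np.sin(th)];print(th,proj('side',e))"
```

```text
force: [0.3, 1.1, -0.6]
force: [-0.3, 0.3, 0.3]
d 45.7 lat -1.3 tip z 263.8 F [-0.3  0.3  0.3] t 74.7
[87, 87, 85, 85, 86, 84, 88, 89, 86, 84, 85, 87, 88, 87, 85, 85, 84, 87, 104, 113, 113, 109, 115, 148, 174, 170, 169, 167, 168, 169, 169, 168, 169, 169, 169, 168, 171, 168, 119, 41, 58, 49, 45, 52, 49, 49, 48, 47, 50, 51, 51, 49, 47, 48, 50, 52, 49, 51, 49, 49, 51, 50, 50, 51, 47, 48, 50, 48, 49, 48, 50, 48, 49, 49, 49, 49, 46, 80, 116, 55, 54, 55, 54, 52, 53]
1.4 [377.04923717  63.40683846]
1.2 [376.73428298  74.50219803]
1.0 [376.17347264  87.73306652]
```

θ is about 1.2, as planned. Following the arc down.

```bash

python3 -m crank '[[0,-9,0,3,0,0,0],[0,-9,0,4,0,0,0],[0,-9,0,4,0,0,0],[0,-9,0,5,0,0,0]]'| grep -E '^force'
python3 -m crank '[[0,-8,0,5,0,0,0],[0,-8,0,6,0,0,0],[0,-8,0,6,0,0,0],[0,-8,0,6,0,0,0]]'| grep -E '^force'
python3 -m crank '[[0,-7,0,6,0,0,0],[0,-7,0,7,0,0,0],[0,-7,0,7,0,0,0],[0,-6,0,8,0,0,0]]'| grep -E '^force'
python3 -c "
from h import *
dnow();a=read_camera('side');cv2.imwrite('pics/x16.png',a);print(a[85:140,368].max(1).tolist())
for th in (.8,.6,.5):
  e=np.array([*world(110,-155),.078])-np.array([*ux,0])*.22*np.cos(th)+[0,0,.22*np.sin(th)];print(th,proj('side',e))"
```

```text
force: [-0.4, -0.1, 0.4]
force: [-0.5, 0.8, -0.2]
force: [0.4, -0.1, 1.0]
d 140.5 lat -1.1 tip z 196.8 F [ 0.4 -0.1  1. ] t 75.9
[174, 158, 87, 82, 81, 64, 55, 55, 54, 53, 50, 46, 60, 116, 168, 164, 165, 158, 114, 81, 119, 174, 168, 167, 167, 150, 126, 129, 103, 59, 63, 60, 48, 51, 52, 50, 51, 50, 49, 50, 51, 51, 53, 52, 50, 52, 50, 48, 48, 46, 48, 50, 47, 51, 49]
0.8 [375.39462231 102.34438575]
0.6 [374.4444706 117.444758 ]
0.5 [373.92368021 124.88807307]
```

```bash

python3 -m crank '[[0,-6,0,8,0,0,0],[0,-5,0,8,0,0,0],[0,-5,0,8,0,0,0],[0,-5,0,8,0,0,0]]'| grep -E '^force'
python3 -m crank '[[0,-4,0,9,0,0,0],[0,-4,0,9,0,0,0],[0,-3,0,9,0,0,0],[0,-3,0,9,0,0,0]]'| grep -E '^force'
python3 -m crank '[[0,-2,0,5,0,0,0],[0,-1,0,5,0,0,0],[0,-1,0,5,0,0,0],[0,0,0,0,0,0,0]]'| grep -E '^force'
python3 -c "
from h import *
dnow()"
```

```text
force: [0.5, 0.3, 0.8]
force: [0.3, 1.2, 1.0]
force: [0.0, -0.4, 1.0]
d 179.6 lat -0.8 tip z 114.0 F [ 0.  -0.4  1. ] t 77.2
```

```bash

python3 -m crank '[[0,0,0,4,0,0,0],[0,0,0,4,0,0,0],[0,0,0,0,0,0,0]]'| grep -E '^force'
python3 -m crank '[[0,0,0,3,0,0,0],[0,0,0,3,0,0,0],[0,0,0,0,0,0,0]]'| grep -E '^force'
python3 -m crank '[[0,0,0,2,0,0,0],[0,0,0,2,0,0,0],[0,0,0,0,0,0,0]]'| grep -E '^force'
python3 -m crank '[[0,0,0,2,0,0,0],[0,0,0,0,0,0,0]]'| grep -E '^force'
python3 -m crank '[[0,0,0,2,0,0,0],[0,0,0,0,0,0,0]]'| grep -E '^force'
python3 -c "
from h import *
dnow()"
```

```text
force: [0.9, -0.1, 0.5]
force: [0.7, 0.2, 1.1]
force: [0.5, -1.5, 1.1]
force: [0.5, -1.4, 2.6]
force: [-0.3, -1.4, 2.7]
d 179.8 lat -0.9 tip z 92.5 F [-0.3 -1.4  2.7] t 78.5
```

```bash

python3 -m crank '[[0,0,0,1,0,0,0],[0,0,0,0,0,0,0]]'| grep -E '^force'
python3 -m crank '[[0,0,0,1,0,0,0],[0,0,0,0,0,0,0]]'| grep -E '^force'
python3 -m crank '[[0,0,0,1,0,0,0],[0,0,0,0,0,0,0]]'| grep -E '^force'
python3 -m crank '[[0,0,0,1,0,0,0],[0,0,0,0,0,0,0]]'| grep -E '^force'
python3 -c "
from h import *
dnow()"
```

```text
force: [-1.4, -4.3, 5.5]
force: [-1.8, -4.5, 6.4]
force: [0.0, -2.2, 2.3]
force: [0.4, 0.8, -0.5]
d 179.5 lat -0.8 tip z 88.3 F [ 0.4  0.8 -0.5] t 79.2
```

The force peaked at 6 N and dropped to zero, so the bolt snapped. I'll confirm with one more millimetre, then retreat and compare with the first pictures.

```bash

python3 -m crank '[[0,0,0,1,0,0,0],[0,0,0,0,0,0,0]]'| grep -E '^force'
python3 -m crank '[[0,0,0,1,0,0,0],[0,0,0,0,0,0,0]]'| grep -E '^force'
python3 -m crank '[[0,0,0,-5,0,0,0],[0,0,0,-15,0,0,0],[0,0,0,-40,0,0,0],[0,-30,0,-40,0,0,0],[0,-40,0,-30,0,0,0]]'| grep -E '^force'
python3 -m crank '[[0,-40,0,0,0,0,0],[0,-40,0,0,0,0,0],[0,-40,0,0,0,0,0],[0,-40,0,0,0,0,0],[0,-40,0,0,0,0,0]]'| grep -E '^force'
python3 -m crank '[[0,-40,0,0,0,0,0],[0,-40,0,0,0,0,0],[0,-40,0,0,0,0,0],[0,0,0,0,0,0,0]]'| grep -E 'pos|^force'
python3 - <<'E'
from h import *
a=read_camera("side");b=read_camera("top");cv2.imwrite("pics/x17.png",a);cv2.imwrite("pics/x17t.png",b)
r=cv2.imread("pics/side0.png");rt=cv2.imread("pics/top0.png")
def tm(n,im,ref,u0,u1,v0,v1):
    m=cv2.matchTemplate(im[v0-8:v1+8,u0-8:u1+8],ref[v0:v1,u0:u1],cv2.TM_CCOEFF_NORMED);_,q,_,p=cv2.minMaxLoc(m);print(n,np.array(p)-8,round(q,2))
tm("lid side",a,r,272,378,104,172);tm("lid top",b,rt,146,264,108,242)
tm("mug",b,rt,272,320,82,124);tm("planter",b,rt,342,390,86,122);tm("lamp",b,rt,430,485,124,174)
tm("mug s",a,r,388,426,162,206);tm("planter s",a,r,402,442,204,262);tm("lamp s",a,r,376,436,284,356)
E
```

```text
force: [-0.7, 0.3, -0.7]
force: [-0.5, -0.4, -0.4]
force: [1.4, -0.5, -0.4]
force: [0.7, -0.1, -0.1]
tcp_pos: [0.4395, -0.2823, 0.1993]
force: [0.8, 0.2, -0.9]
lid side [0 0] 0.53
lid top [0 0] 0.94
mug [0 0] 0.96
planter [0 0] 0.97
lamp [0 0] 0.35
mug s [0 0] 0.94
planter s [0 0] 0.97
lamp s [0 0] 0.62
```

```bash

python3 -m crank '[[0,-35,-11,0,0,0,0],[0,-37,-11,0,0,0,0],[0,-37,-11,0,0,0,0],[0,-37,-11,0,0,0,0],[0,-37,-12,0,0,0,0]]'| grep -E '^force'
python3 -m crank '[[0,-37,-12,0,0,0,0],[0,-37,-12,0,0,0,0],[0,0,0,0,0,0,0],[0,0,0,0,0,0,0]]'| grep -E 'pos|^force'
python3 - <<'E'
from h import *
a=read_camera("side");b=read_camera("top");cv2.imwrite("pics/x18.png",a)
r=cv2.imread("pics/side0.png");rt=cv2.imread("pics/top0.png")
def tm(n,im,ref,u0,u1,v0,v1):
    m=cv2.matchTemplate(im[v0-8:v1+8,u0-8:u1+8],ref[v0:v1,u0:u1],cv2.TM_CCOEFF_NORMED);_,q,_,p=cv2.minMaxLoc(m);print(n,np.array(p)-8,round(q,2))
tm("lid side",a,r,272,378,104,172);tm("lid front",a,r,300,376,130,172);tm("lid top",b,rt,146,264,108,242);tm("lamp",b,rt,430,485,124,174);tm("lamp s",a,r,376,436,284,356)
print(a[125:160,360].max(1).tolist(),r[125:160,360].max(1).tolist())
E
```

```text
force: [0.9, -0.7, -0.0]
tcp_pos: [0.3026, -0.5087, 0.2005]
force: [0.3, 1.4, 0.4]
lid side [0 0] 0.97
lid front [0 0] 0.98
lid top [0 0] 0.99
lamp [ 0 -1] 0.76
lamp s [0 0] 0.82
[154, 155, 149, 138, 135, 138, 148, 138, 120, 125, 128, 126, 127, 129, 128, 131, 129, 127, 128, 126, 120, 119, 121, 128, 117, 77, 83, 76, 55, 54, 55, 57, 55, 54, 55] [157, 155, 151, 140, 137, 140, 148, 142, 141, 144, 146, 146, 147, 149, 150, 148, 129, 128, 130, 127, 121, 119, 122, 129, 118, 78, 82, 77, 54, 54, 57, 56, 55, 55, 54]
```

The lid matches its starting shut state in both views, and the bystanders are where they were. Handing in.

```bash
python3 -c "
from bench import *
print(finish_job())"
```

```text
the job is handed in; nothing more can be done
None
```

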